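# Clear the stack off the soldering brick into its fitted trays

## Robot

A 6-joint arm with a two-finger parallel gripper is mounted at the origin on the work surface. World frame = base frame: x ahead of the robot, y to its left, z up, the work surface at z = 0. Lengths are in m, angles in degrees, forces in N, time in s.
With the tool pointing down it reaches from about 0.3 to 0.75 m from the base axis. Payload 8.5 kg.
Tool frame: the origin (TCP) lies midway between the tips of the shut fingers; the grasp point (between the pads) lies env.tcp_to_grasp behind it (env.tcp_to_grasp is the distance from the TCP to the grasp point, in m); z points along the fingers, y is the direction in which the jaws open and shut (so a half turn about z gives the same grasp; the last joint's range is limited). The gripper opens to 85 mm and grips with 20 to 120 N. Pads are 22 mm wide; open, the fingers measure 114 mm over their backs; the gripper's body (76 mm by 85 mm) begins 54 mm behind the grasp point. The pads swing forward as they close: fully open they stand 13 mm farther back than shut.
Start: joints at [-86.878, 21.807, 74.336, -0, 83.858, -12.336], TCP at [0.147, -0.53, 0.231] pointing down, gripper open.
Joint ranges: [-178.18, 178.18], [-50.72, 133.34], [12.68, 142.11], [-81.47, 261.47], [9.98, 163.14], [-165.26, 165.26]. Speed limits (degrees/s): [136.94, 136.94, 180, 180, 180, 180].

## Interface

Orientations are given as a 3x3 rotation matrix whose columns are the frame's x, y, z axes.
In Python, from rig import readout, imaging, job, env gives the robot as it stands.
- The arm moves only by the tool move_arm, never from a script. Its argument "motion" is a list of rows, each a list of 3 entries, a list of its own where there are three numbers: the shift along the tool's x, y, z normalised to -1 to 1, where 1 is 0.02 m, then the turn, a rotation vector about the tool's x, y, z normalised to -1 to 1, where 1 is 120 degrees, then the gripper command: -1 is shut, 1 is fully open, values between are in proportion. In form: [[[tx, ty, tz], [rx, ry, rz], claw], ...]. A call has 1 to 12 rows; each row shifts and turns the pose as measured when the row begins, along the tool's axes as they then stand; what a row does not reach is not made up. A row lasts 1/12 s, in which the tool goes at most 41.7 mm and 7.16 degrees, less where a joint would pass 70% of its speed; a pose out of reach is approached as far as the arm can. A call with a number of a shift or a turn outside -1 to 1 is refused whole. A call with a gripper value outside its range is refused whole. The fingers move at their own pace and stop on an object; "squeeze" is the grip in N (left out, the last holds). Time passes only in rows, so rows that do not move let the fingers close. It gives the time, the measured TCP pose, the force and the opening at its end, in the units of the state.
- readout.observe(): the state, without advancing time (a new reading comes with each control period).
- imaging.get_image(name): name is "scene" or "top"; returns a dict with "img" (480x640x3 uint8, blue, green, red), "fov_y" (degrees; the focal length in pixels is half the picture's height over the tangent of half this angle, whatever the lens; pixels are square), "cx", "cy" (the principal point, pixels), "eye" and "orientation" of the camera in the world. Camera axes: x right, y up, looking along -z (the intrinsics and any distortion apply to the point x, -y, -z); pixel columns grow to the right and rows downward; lengths in m; the calibration is good to about 2 mm. A picture is of the moment at which its call begins. There is no depth.
- job.close_job(): hands the job in, once; it reports no verdict.
The state is a dict: "time_s": time; "q": joint angles; "qvel": joint speeds; "joint_efforts": joint torques, N m; "position": TCP position; "tool_rot": TCP orientation; "ft_force": force on the tool from outside, world axes, zero at the start; "wrist_torque": the same for the moment, N m; "grip_width": finger opening in m.
Only numpy, scipy, OpenCV 4.12 (cv2) and the standard library are available. Lean on these libraries where they do the work, as an engineer would, in place of code of your own. Each camera call takes 0.05 s, during which the arm holds its last target.

## Task

Take apart the stack on the jeweller's bench one piece at a time, from the top down: first the steel bar, then the square and the round steel blocks (either first), and last the pale soldering brick they stand on. Lay each piece straight into the wooden tray whose recess has its shape and size, flat on the tray's floor inside the rim, and let go. Leave the green-lidded jar and the little white dish where they are.

Things in the scene. Friction and masses are not known exactly. Their poses are not given: they have to be found in the camera images.
- bar: Steel bar with dark cross-grooves on top, 110 x 24 x 16 mm (x, y, z), 0.3 kg, on top of the stack at the start, bridging the square and the round block. Origin at the centre of its underside; x along its length, z up. Grip it across its 24 mm width.
- square_block: Square steel block with dark dimples on top, 46 x 46 x 24 mm, 0.4 kg, standing on one end of the brick under the bar. Origin at the centre of its underside; x and y square to its sides, within 0.15 rad of the brick's axes at the start. Its centre is about 42 mm from the brick's middle, 38 mm clear of the round block; best gripped across the brick's width (brick y).
- round_block: Round steel block, 46 mm in diameter, 24 mm high, 0.3 kg, dark disc on its top, standing on the other end of the brick under the bar. Origin at the centre of its underside, z up. Best gripped across the brick's width (brick y).
- brick: Pale rectangular soldering brick with a few scorch marks, 140 x 60 x 28 mm, 0.3 kg, at the bottom of the stack, standing on the table. Origin at the centre of its underside; x along its length, z up. Grip it across its 60 mm width.
- bar_tray: Long narrow tray, recess 124 x 38 mm, for the bar; x along its length. Fixed, pale wood, darker floor; origin at the centre of its underside on the table. Floor 4 mm thick; the rim rises 5 mm above the floor (top at z = 9 mm) and is 5 mm thick. The piece fits with 7 mm to spare all round: hold it with the fingertips 7 mm or more above its underside, over the rim.
- square_tray: Square tray, recess 60 x 60 mm, for the square block; x and y square to its sides. Fixed, pale wood, darker floor; origin at the centre of its underside on the table. Floor 4 mm thick; the rim rises 5 mm above the floor (top at z = 9 mm) and is 5 mm thick. The piece fits with 7 mm to spare all round: hold it with the fingertips 7 mm or more above its underside, over the rim.
- round_tray: Round tray, recess 60 mm in diameter, for the round block. Fixed, pale wood, darker floor; origin at the centre of its underside on the table. Floor 4 mm thick; the rim rises 5 mm above the floor (top at z = 9 mm) and is 5 mm thick. The piece fits with 7 mm to spare all round: hold it with the fingertips 7 mm or more above its underside, over the rim.
- brick_tray: Largest tray, oblong, recess 154 x 74 mm, for the brick; x along its length. Fixed, pale wood, darker floor; origin at the centre of its underside on the table. Floor 4 mm thick; the rim rises 5 mm above the floor (top at z = 9 mm) and is 5 mm thick. The piece fits with 7 mm to spare all round: hold it with the fingertips 7 mm or more above its underside, over the rim.
- jar: Bystander: small loose glass jar with a green lid, 48 mm in diameter, 62 mm high; origin at the centre of its underside. Leave alone.
- dish: Bystander: small loose white ceramic bowl, 54 mm in diameter, 22 mm high; origin at the centre of its underside. Leave alone.
Mind the look-alikes: they are no part of the job. Leave any orange look-alike of the square_block alone. What is shaped like the round_block but orange is not meant.

How it is judged (in metres and radians):
On the way, in this order (a step that is already met when the one before it is completed fails the run):
1. the bar lies in its tray (horizontal distance between bar and bar_tray below 0.013 m and z of bar in the frame of bar_tray between 0.001 and 0.0065 m and angle between bar's own z axis and vertical below 0.06 rad and linear speed of bar below 0.02 m/s), for 0.2 s.
2. the square and the round block stand in their trays too (all of step 1 and horizontal distance between square_block and square_tray below 0.013 m and z of square_block in the frame of square_tray between 0.001 and 0.0065 m and angle between each of square_block, round_block's own z axis and vertical below 0.06 rad and linear speed of each of square_block, round_block below 0.02 m/s and horizontal distance between round_block and round_tray below 0.013 m and z of round_block in the frame of round_tray between 0.001 and 0.0065 m), for 0.2 s.
3. the brick lies in its tray too (all of step 2 and horizontal distance between brick and brick_tray below 0.013 m and z of brick in the frame of brick_tray between 0.001 and 0.0065 m and angle between brick's own z axis and vertical below 0.06 rad and linear speed of brick below 0.02 m/s), for 0.2 s.
At the end, for the whole second after the job is handed in: Bar, square block, round block and brick each lie in the tray of their own shape: centre within 13 mm of the tray's centre, underside on the tray's floor (1 to 6.5 mm above the tray's underside), level within 0.06 rad, at rest and not held (all of step 3 and contact force between each of bar, square_block, round_block, brick and the fingers below 0.1 N); the robot touches nothing.
It fails at once if the jar is pushed more than 30 mm from its place (distance of jar from where it was at the start of the episode above 0.03 m).
It fails at once if the dish is pushed more than 30 mm from its place (distance of dish from where it was at the start of the episode above 0.03 m).
It also fails if it takes over 104 s, if anything falls off the work surface, if the arm or the gripper's body presses on something with over 40 N, if the wrist force passes 120 N, or if a joint passes its speed limit or range.

## Working session

There is one attempt and no reset: what is moved stays moved. The work goes in short steps, Python scripts to look and compute and a tool call to move; the robot and the scene stay as the last step left them, time stands still between calls to the robot, and variables do not carry over. Pictures are saved under pics/ and viewed, and the job is handed in when it is done.

Besides the shell and the picture viewer there is one more tool, called after "Emit:" as a command line: name --argument value ..., lists and objects as JSON in quotes. move_arm: Moves the arm, as the interface text tells. Its arguments: {"type":"object","properties":{"motion":{"type":"array","items":{"type":"array"}},"squeeze":{"type":"number"}},"required":["motion"]}

```bash
mkdir -p pics; ls; python3 - <<'E'
from rig import readout, imaging, job, env
import cv2
s=readout.observe(); print(s)
print(env.tcp_to_grasp)
for n in("scene","top"):
    d=imaging.get_image(n); cv2.imwrite(f"pics/{n}0.png",d["img"]); print({k:v for k,v in d.items() if k!="img"})
E
```

```text
pics
{'time_s': 0.0, 'q': array([-8.68784466e+01,  2.18413831e+01,  7.43844874e+01,  3.50551475e-05,
        8.38590455e+01, -1.23369060e+01]), 'qvel': array([ 0.01004436,  0.0155738 ,  0.0696341 ,  0.04877327,  0.04276505,
       -0.03493512]), 'joint_efforts': array([-4.16932317e-04, -4.48461485e+01, -2.31277227e+01, -1.91734289e-04,
        4.87054145e-03,  5.86320454e-06]), 'position': array([ 0.1465679 , -0.52980584,  0.23070967]), 'tool_rot': array([[ 9.63823983e-01,  2.66539533e-01, -8.00975150e-05],
       [ 2.66539356e-01, -9.63822900e-01,  1.47989757e-03],
       [ 3.17251387e-04, -1.44770991e-03, -9.99998902e-01]]), 'ft_force': array([-0.78997366, -0.12426489,  0.31429368]), 'wrist_torque': array([ 0.02988034,  0.01162589, -0.02311703]), 'grip_width': 0.08539375635421467}
0.0187
{'fov_y': 44.583249913548606, 'cx': 314.10486680380836, 'cy': 244.80786175621867, 'eye': array([ 0.90176993, -0.49704571,  1.00683589]), 'orientation': array([[ 0.7865301 , -0.51082641,  0.34702562],
       [ 0.61738979,  0.66330707, -0.42291083],
       [-0.01415053,  0.54688217,  0.83708999]])}
{'fov_y': 51.95182920884766, 'cx': 331.6527400563074, 'cy': 236.0074657487728, 'eye': array([0.32056994, 0.01126622, 1.22036061]), 'orientation': array([[ 8.89772783e-03,  9.86819324e-01, -1.61581099e-01],
       [-9.99958572e-01,  9.09096767e-03,  4.56633605e-04],
       [ 1.91954341e-03,  1.61570342e-01,  9.86859331e-01]])}
```

View pics/scene0.png

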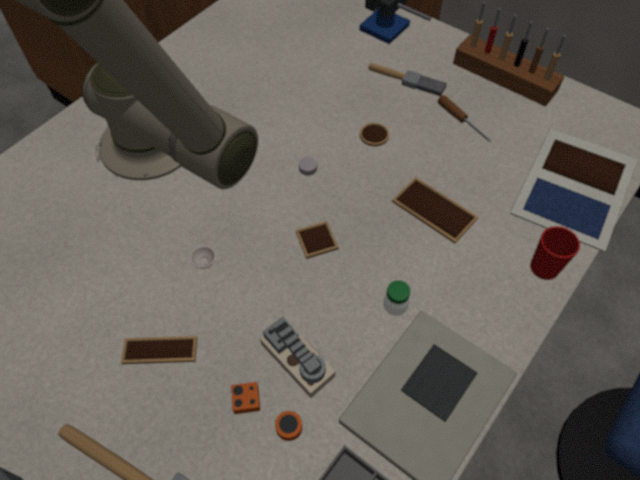

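View pics/top0.png

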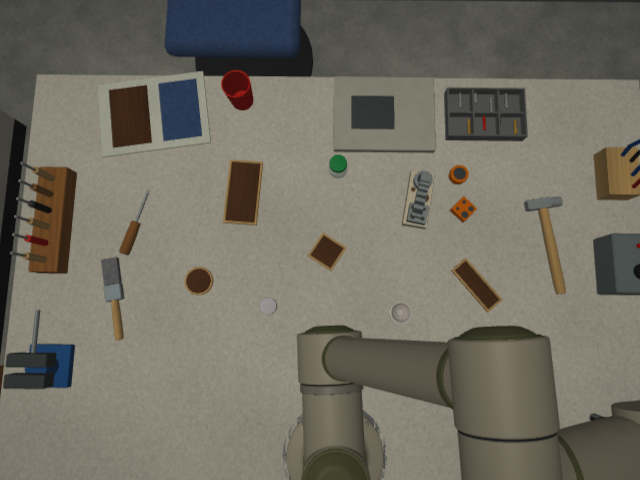

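The top view shows the stack at (418,198), with orange look-alikes beside it at (459,174) and (463,209). The trays are bar (476,285), square (326,252), round (199,281) and brick (243,192). The jar is at (338,165), and the dish is the bowl at (400,312) or the flat disc at (268,306). I'll enlarge the stack next.

```bash
cat > h.py <<'E'
import numpy as np, cv2
from rig import readout, imaging, env
def K(d):
    f=240/np.tan(np.radians(d["fov_y"])/2); return f
def ray(d,u,v):
    f=K(d); c=np.array([(u-d["cx"])/f,-(v-d["cy"])/f,-1.0]); return d["orientation"]@c
def onplane(d,u,v,z):
    r=ray(d,u,v); e=d["eye"]; return e+r*(z-e[2])/r[2]
def proj(d,p):
    c=d["orientation"].T@(np.asarray(p)-d["eye"]); f=K(d)
    return np.array([d["cx"]+f*c[0]/-c[2], d["cy"]-f*c[1]/-c[2]])
def crop(d,x0,y0,x1,y1,s,name):
    im=cv2.resize(d["img"][y0:y1,x0:x1],None,fx=s,fy=s,interpolation=cv2.INTER_CUBIC); im=cv2.convertScaleAbs(im,alpha=1.5); cv2.imwrite(name,im)
E
python3 - <<'E'
from h import *
a=imaging.get_image("top"); b=imaging.get_image("scene")
crop(a,390,150,490,240,6,"pics/t_stack.png"); crop(b,220,300,350,450,4,"pics/s_stack.png")
# tray floors: dark brown
for n,d in (("top",a),("scene",b)):
    im=cv2.GaussianBlur(d["img"],(3,3),0).astype(int)
    B,G,R=im[...,0],im[...,1],im[...,2]
    m=((R<110)&(R>35)&(R-B>20)&(R-B<75)).astype(np.uint8)
    n_,L,st,c=cv2.connectedComponentsWithStats(m)
    for i in range(1,n_):
        if st[i,4]>150:
            cn=max(cv2.findContours((L==i).astype(np.uint8),0,1)[0],key=cv2.contourArea)[:,0]
            w=np.array([onplane(d,u,v,0.006)[:2] for u,v in cn],np.float32)
            r=cv2.minAreaRect(w*1000)
            print(n,st[i],c[i].round(1),"rect",np.round(r[0],1),np.round(r[1],1),round(r[2],1))
E
```

```text
top [223  72  25  23 422] [234.5  82.5] rect [927.2 270.3] [58.2 64.8] 24.8
top [ 109   85   43   63 2256] [129.7 116.1] rect [831.7 538.8] [160.2 101. ] 8.6
top [227  85  26  26 314] [242.5 100.6] rect [879.3 246.1] [55.3 68.1] 27.9
top [594 148  46  53 829] [605.9 179.2] rect [ 669.5 -688.7] [147.4  97.1] 32.0
top [ 225  162   36   61 1766] [242.5 191.8] rect [631.9 237.6] [ 75.4 155.7] 85.8
top [  27  167   50  107 4096] [ 52.6 220.4] rect [556.  718.5] [271.  115.2] 0.5
top [538 208  20  86 228] [547.1 250.2] rect [ 488.9 -526. ] [215.    9.4] 7.3
top [120 221  21  35 362] [129.8 237.9] rect [510.8 513.8] [27.4 86.1] 72.4
top [311 236  32  32 600] [326.6 251.2] rect [481.4  23. ] [61.  60.9] 56.9
top [455 261  45  48 821] [476.9 284.8] rect [ 402.1 -346.9] [125.6  40.5] 39.5
top [186 268  26  25 487] [198.1 280.5] rect [405.5 338.5] [60.4 59.4] 29.3
top [300 333  19  51 312] [305.2 358.2] rect [221.8  63. ] [117.2  39.4] 3.2
top [ 501  341   43   97 1452] [530.3 391.1] rect [ 148.8 -463.9] [ 93.8 235. ] 76.2
top [ 464  342   34   95 1415] [478.4 390.8] rect [ 155.8 -345.6] [ 70.9
[... 922 characters left out ...]
107.4] rect [504.7 520.9] [30.  92.7] 72.3
scene [360 123  28  23 514] [373.9 134.5] rect [406.1 335.2] [62.6 70.4] 34.2
scene [ 545  142   79   51 2113] [584.  166.3] rect [831.5 538.5] [153.4  90. ] 8.6
scene [ 392  179   83   64 2483] [434.8 210. ] rect [632.6 235.1] [ 85.8 163.3] 86.0
scene [297 223  42  35 928] [316.4 239.9] rect [482.5  21.5] [69.4 71. ] 57.4
scene [ 530  227   51   53 1775] [553.5 252.3] rect [879.3 289.2] [ 73.8 144.3] 1.6
scene [ 121  338   76   26 1718] [159.1 350.4] rect [ 404.7 -346.3] [134.   48.2] 39.6
scene [ 66 424  86  56 337] [108.3 451.2] rect [ 467.6 -524.4] [182.    5.7] 8.9
scene [ 58 431  73  49 462] [ 92.5 455.6] rect [ 454.2 -544.5] [154.6  10. ] 8.3
```

View pics/t_stack.png

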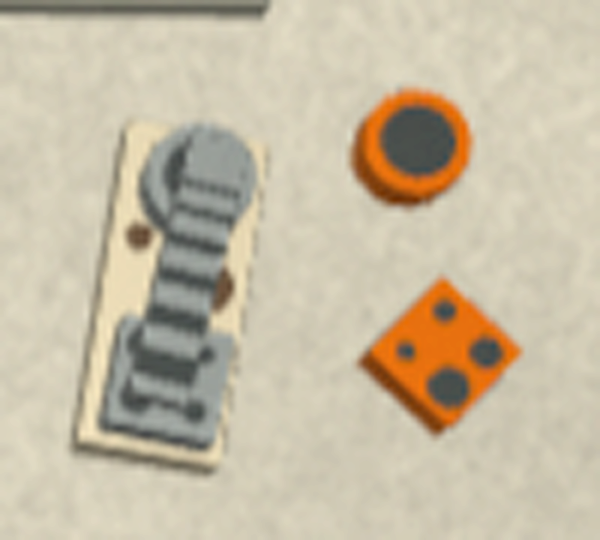

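View pics/s_stack.png

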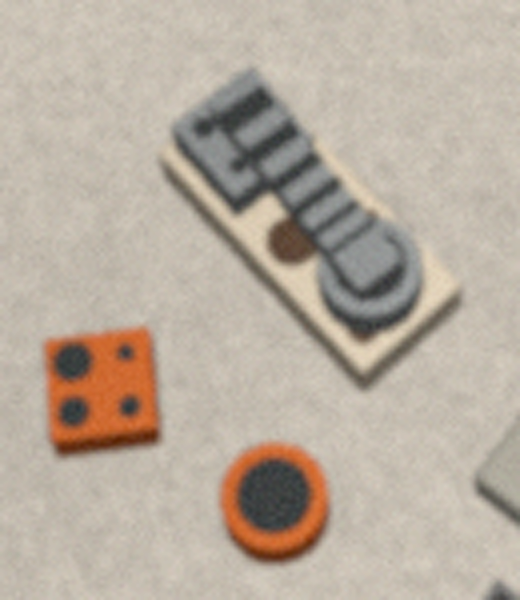

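The grey steel stack fits the description; the orange square (463,209) and orange round (459,174) are the decoys. I'll enlarge further to get corners.

```bash
python3 - <<'E'
from h import *
a=imaging.get_image("top"); b=imaging.get_image("scene")
def c(d,x0,y0,x1,y1,s,n):
    im=cv2.resize(d["img"][y0:y1,x0:x1],None,fx=s,fy=s,interpolation=cv2.INTER_CUBIC); im=cv2.convertScaleAbs(im,alpha=1.9,beta=-40)
    for i in range(0,x1-x0,10): cv2.putText(im,str(x0+i),(i*s,10),0,.35,(0,0,255)); cv2.line(im,(i*s,0),(i*s,im.shape[0]),(0,0,255) ,1) if 0 else cv2.line(im,(i*s,12),(i*s,20),(0,0,255),1)
    for i in range(10,y1-y0,10): cv2.putText(im,str(y0+i),(0,i*s),0,.35,(0,0,255)); cv2.line(im,(25,i*s),(32,i*s),(0,0,255),1)
    cv2.imwrite(n,im)
c(a,398,164,440,232,8,"pics/t2.png"); c(b,255,312,340,398,7,"pics/s2.png")
E
```

```text
(no output)
```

View pics/t2.png

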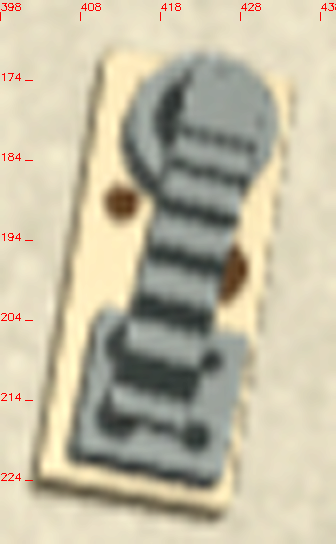

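View pics/s2.png

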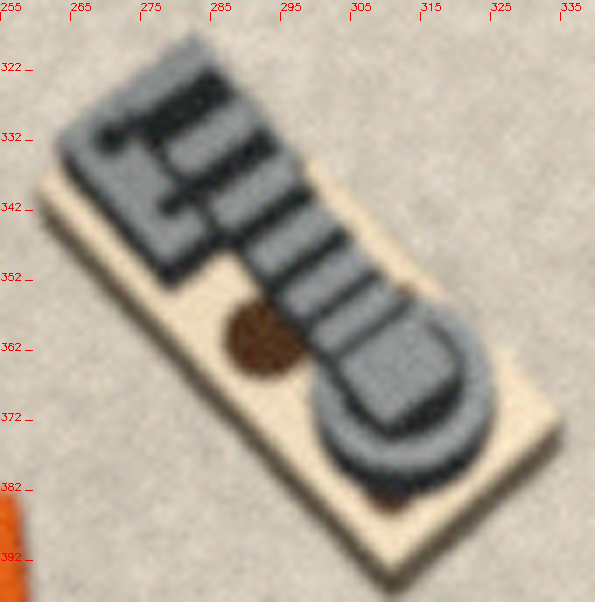

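```bash
python3 - <<'E'
from h import *
a=imaging.get_image("top"); b=imaging.get_image("scene")
P=lambda d,uv,z:(onplane(d,*uv,z)[:2]*1000).round(1)
print("bar grooves top",[P(a,p,.068) for p in [(424.8,181.7),(422.8,190.8),(419.7,203.5),(417.3,211.5)]])
print("bar ends: top",[P(a,p,.068) for p in[(427,172.5),(415.5,217)]],"scene round end",P(b,(315.7,367),.068), "wide groove scene",P(b,(281.5,327),.068))
print("brick top", [P(a,p,.028) for p in [(411,170.5),(434.2,174.5),(425.5,226.5),(402.7,222.8)]])
print("brick scene", [P(b,p,.028) for p in [(261,336),(335,372),(311,392.5)]])
print("sq top", [P(a,p,.052) for p in [(410.5,203),(428.7,206),(425.3,223),(407.2,219.5)]])
print("sq scene", [P(b,p,.052) for p in [(264,333),(282.5,317.5),(279,350)]])
print("round top",P(a,(423,180),.052),"edges",P(a,(413.6,180),.052),P(a,(432.5,180),.052),P(a,(424,171),.052),"scene",[P(b,p,.052) for p in[(300,368),(325.5,368),(312,380)]])
# other things
for n,d in(("top",a),("scene",b)):
    hsv=cv2.cvtColor(d["img"],cv2.COLOR_BGR2HSV)
    m=((hsv[...,0]>45)&(hsv[...,0]<85)&(hsv[...,1]>120)).astype(np.uint8); nn,L,st,c=cv2.connectedComponentsWithStats(m)
    print(n,"jar",[P(d,c[i],.062) for i in range(1,nn) if st[i,4]>80])
print("dish",P(a,(400,312),.01),P(b,(203,258),.01),"disc",P(a,(268,306),.01),P(b,(308,166),.01))
E
```

```text
bar grooves top [array([ 644.2, -213. ]), array([ 621.6, -207.7]), array([ 590.2, -199.6]), array([ 570.5, -193.5])]
bar ends: top [array([ 667.3, -218.9]), array([ 557.1, -188.9])] scene round end [ 666.6 -214.6] wide groove scene [ 573.7 -193.3]
brick top [array([ 684.1, -186.8]), array([ 674.3, -244.8]), array([ 541.6, -220.1]), array([ 550.4, -164.1])]
brick scene [array([ 541.7, -216.9]), array([ 688.9, -189.2]), array([ 678.6, -243.8])]
sq top [array([ 594.9, -180.2]), array([ 587.9, -224.3]), array([ 545.8, -215.1]), array([ 554. , -171.5])]
sq scene [array([ 550.9, -216.1]), array([ 557.5, -172.6]), array([ 592.8, -224.5])]
round top [ 653.  -211.8] edges [ 652.7 -188.8] [ 653.2 -235.1] [ 675.8 -214.8] scene [array([ 642.5, -227.7]), array([ 677., -201.]), array([ 671.9, -231.9])]
top jar [array([690.6,  -2.6])]
scene jar [array([694.7,  -6.6])]
dish [ 333.2 -157. ] [ 331.  -154.7] disc [344.8 164. ] [348.1 163.4]
```

Emit:
move_arm --motion '[[[0, 0, 0], [0, 0, 0.0595], 0.2], [[0, 0, 0], [0, 0, 0.0595], 0.2], [[0, 0, 0], [0, 0, 0.0595], 0.2], [[0, 0, 0], [0, 0, 0.0595], 0.2], [[0, 0, 0], [0, 0, 0.015], 0.2], [[0.84, -1, 0], [0, 0, 0], 0.2], [[0.84, -1, 0], [0, 0, 0], 0.2], [[0.84, -1, 0], [0, 0, 0], 0.2], [[0.84, -1, 0], [0, 0, 0], 0.2], [[0.84, -1, 0], [0, 0, 0], 0.2], [[0.84, -1, 0], [0, 0, 0], 0.2], [[0.84, -1, 0], [0, 0, 0], 0.2]]' --squeeze 60

```text
time_s: 1.4
position: [0.2999, -0.4262, 0.2303]
tool_rot: [[0.96, -0.281, -0.001], [-0.281, -0.96, 0.0], [-0.001, 0.0, -1.0]]
ft_force: [-0.1, -1.3, -0.2]
grip_width: 0.0512
```

```bash
cat > g.py <<'E'
import sys; from h import *
s=readout.observe(); R=s["tool_rot"]; p=s["position"]
th=np.degrees(np.arctan2(R[1,0],R[0,0]))
print("t",round(s["time_s"],2),"pos",(p*1000).round(1),"th",th.round(2),"tilt",(R[:2,2]).round(4),"w",round(s["grip_width"]*1000,1),"F",s["ft_force"].round(1),"q6",s["q"][5].round(1),"q",s["q"].round(0))
if len(sys.argv)>4:
    x,y,z,t=map(float,sys.argv[1:5])
    dt=(t-th+180)%360-180
    if dt>90: dt-=180
    if dt<-90: dt+=180
    print("turn total norm (tool z)",round(-dt/120,4),"rows",round(abs(dt)/7.14,2))
    a=np.radians(th+dt); d=np.array([x,y,z])-p*1000
    print("shift total in 20mm, final axes x,y,z:",np.round([(np.cos(a)*d[0]+np.sin(a)*d[1])/20,(np.sin(a)*d[0]-np.cos(a)*d[1])/20,-d[2]/20],3))
    dR=R.T@np.array([0,0,-1.0]); 
    print("level corr rotvec norm xy",np.round([np.degrees(-dR[1])/120,np.degrees(dR[0])/120],4))
E
python3 g.py 612 -203.5 200 -14.8
```

```text
t 1.4 pos [ 299.9 -426.2  230.3] th -16.3 tilt [-0.0009  0.0002] w 51.2 F [-0.1 -1.3 -0.2] q6 38.4 q [-68.  19.  79.  -0.  82.  38.]
turn total norm (tool z) -0.0125 rows 0.21
shift total in 20mm, final axes x,y,z: [ 12.243 -14.75    1.515]
level corr rotvec norm xy [0.     0.0005]
```

Emit:
move_arm --motion '[[[0.82, -1, 0.1], [0, 0, 0], 0.2], [[0.82, -1, 0.1], [0, 0, 0], 0.2], [[0.82, -1, 0.1], [0, 0, 0], 0.2], [[0.82, -1, 0.1], [0, 0, 0], 0.2], [[0.82, -1, 0.1], [0, 0, 0], 0.2], [[0.82, -1, 0.1], [0, 0, 0], 0.2], [[0.82, -1, 0.1], [0, 0, 0], 0.2], [[0.82, -1, 0.1], [0, 0, 0], 0.2], [[0.82, -1, 0.1], [0, 0, 0], 0.2], [[0.82, -1, 0.1], [0, 0, 0], 0.2], [[0.82, -1, 0.1], [0, 0, 0], 0.2], [[0.82, -1, 0.1], [0, 0, 0], 0.2]]'

```text
time_s: 2.4
position: [0.5684, -0.2401, 0.2059]
tool_rot: [[0.96, -0.281, 0.0], [-0.281, -0.96, -0.002], [0.001, 0.002, -1.0]]
ft_force: [0.6, 0.1, 0.4]
grip_width: 0.0511
```

```bash
python3 g.py 612 -203.5 110 -14.8
```

```text
t 2.4 pos [ 568.4 -240.1  205.9] th -16.3 tilt [ 0.     -0.0018] w 51.1 F [0.6 0.1 0.4] q6 72.5 q [-34.  30.  65.  -0.  85.  72.]
turn total norm (tool z) -0.0125 rows 0.21
shift total in 20mm, final axes x,y,z: [ 1.639 -2.324  4.794]
level corr rotvec norm xy [ 0.0008 -0.0003]
```

Emit:
move_arm --motion '[[[0.6, -0.9, 0.5], [0, 0, -0.0125], 0.2], [[0.6, -0.9, 0.8], [0, 0, 0], 0.2], [[0.44, -0.5, 0.8], [0, 0, 0], 0.2], [[0, 0, 0.8], [0, 0, 0], 0.2], [[0, 0, 0.8], [0, 0, 0], 0.2], [[0, 0, 0.8], [0, 0, 0], 0.2], [[0, 0, 0.3], [0, 0, 0], 0.2], [[0, 0, 0], [0, 0, 0], 0.2]]'

```text
time_s: 3.07
position: [0.6193, -0.1973, 0.1047]
tool_rot: [[0.969, -0.247, 0.002], [-0.247, -0.969, -0.002], [0.002, 0.001, -1.0]]
ft_force: [0.2, -0.4, -0.4]
grip_width: 0.0516
```

```bash
python3 g.py 612 -203.5 60 -14.8; python3 -c "
from h import *
a=imaging.get_image('top');b=imaging.get_image('scene')
crop(a,380,150,460,240,6,'pics/t3.png'); crop(b,230,290,360,410,5,'pics/s3.png')
print(proj(a,readout.observe()['position']),proj(b,readout.observe()['position']))"
```

```text
t 3.07 pos [ 619.3 -197.3  104.7] th -14.28 tilt [ 0.0019 -0.0017] w 51.6 F [ 0.2 -0.4 -0.4] q6 76.2 q [-28.  38.  68.  -0.  74.  76.]
turn total norm (tool z) 0.0043 rows 0.07
shift total in 20mm, final axes x,y,z: [-0.274  0.392  2.234]
level corr rotvec norm xy [ 0.0006 -0.0011]
[421.56759975 187.36136835] [299.58109493 334.51685533]
```

View pics/s3.png

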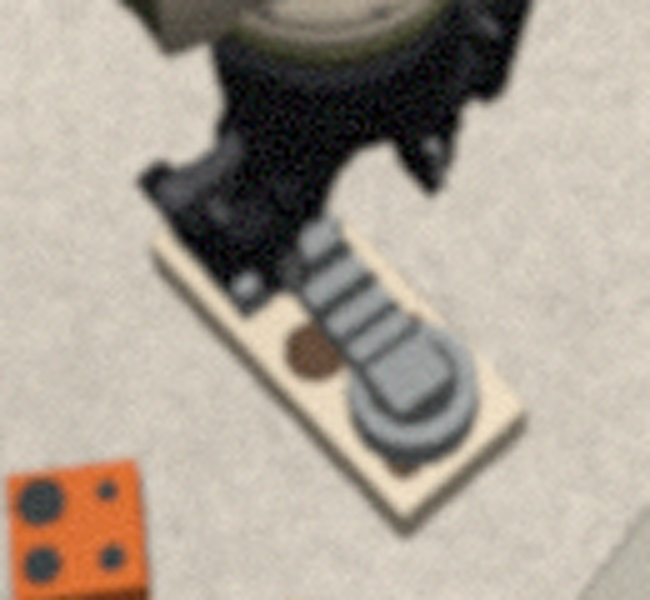

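Emit:
move_arm --motion '[[[-0.27, 0.39, 0], [0, 0, 0.004], 0.2], [[0, 0, 0], [0, 0, 0], 0.2], [[0, 0, 0.5], [0, 0, 0], 0.2], [[0, 0, 0], [0, 0, 0], 0.2]]'

```text
time_s: 3.5
position: [0.6128, -0.2061, 0.0995]
tool_rot: [[0.966, -0.257, 0.01], [-0.257, -0.966, -0.006], [0.011, 0.004, -1.0]]
ft_force: [-0.8, -0.1, -0.9]
grip_width: 0.0511
```

```bash
python3 g.py 612 -203.5 59.5 -14.8
```

```text
t 3.5 pos [ 612.8 -206.1   99.5] th -14.89 tilt [ 0.0098 -0.0062] w 51.1 F [-0.8 -0.1 -0.9] q6 75.9 q [-29.  37.  69.  -0.  73.  76.]
turn total norm (tool z) -0.0007 rows 0.01
shift total in 20mm, final axes x,y,z: [-0.074 -0.114  1.999]
level corr rotvec norm xy [ 0.0017 -0.0053]
```

Emit:
move_arm --motion '[[[-0.07, -0.11, 0.3], [0.0017, -0.0053, 0], 0.2], [[0, 0, 0.5], [0, 0, 0], 0.2], [[0, 0, 0.5], [0, 0, 0], 0.2], [[0, 0, 0.4], [0, 0, 0], 0.2], [[0, 0, 0], [0, 0, 0], 0.2], [[0, 0, 0], [0, 0, 0], 0.2]]'

```text
time_s: 4.0
position: [0.6118, -0.2032, 0.0609]
tool_rot: [[0.966, -0.257, -0.002], [-0.257, -0.966, 0.001], [-0.002, -0.001, -1.0]]
ft_force: [-0.7, 0.2, -0.7]
grip_width: 0.0508
```

```bash
python3 g.py 612 -203.5 59.5 -14.8; python3 -c "
from h import *
b=imaging.get_image('scene')
crop(b,230,290,360,410,5,'pics/s4.png')"
```

```text
t 4.0 pos [ 611.8 -203.2   60.9] th -14.89 tilt [-0.002   0.0014] w 50.8 F [-0.7  0.2 -0.7] q6 76.0 q [-29.  40.  71.   0.  69.  76.]
turn total norm (tool z) -0.0007 rows 0.01
shift total in 20mm, final axes x,y,z: [0.014 0.014 0.072]
level corr rotvec norm xy [-0.0004  0.0011]
```

View pics/s4.png

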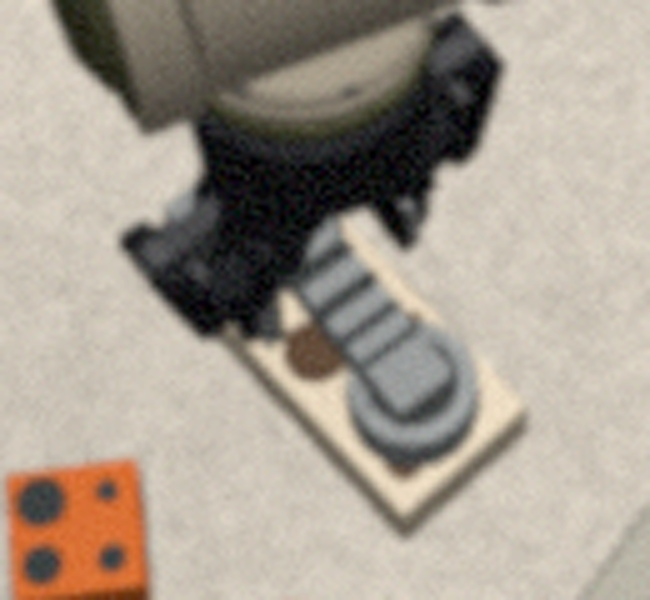

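The fingers straddle the bar, so I'll close.

Emit:
move_arm --motion '[[[0, 0, 0.07], [0, 0, 0], 0.2], [[0, 0, 0], [0, 0, 0], -0.3], [[0, 0, 0], [0, 0, 0], -0.6], [[0, 0, 0], [0, 0, 0], -0.9], [[0, 0, 0], [0, 0, 0], -1], [[0, 0, 0], [0, 0, 0], -1], [[0, 0, 0], [0, 0, 0], -1], [[0, 0, 0], [0, 0, 0], -1]]'

```text
time_s: 4.72
position: [0.6121, -0.2031, 0.0604]
tool_rot: [[0.966, -0.257, -0.001], [-0.257, -0.966, 0.001], [-0.001, -0.001, -1.0]]
ft_force: [-0.1, 0.8, -0.8]
grip_width: 0.0215
```

Emit:
move_arm --motion '[[[0, 0, -0.3], [0, 0, 0], -1], [[0, 0, -0.6], [0, 0, 0], -1], [[0, 0, -0.8], [0, 0, 0], -1], [[0, 0, -0.8], [0, 0, 0], -1], [[0, 0, -0.8], [0, 0, 0], -1], [[0, 0, -0.8], [0, 0, 0], -1], [[0, 0, -0.3], [0, 0, 0], -1]]'

```text
time_s: 5.3
position: [0.6106, -0.2026, 0.1507]
tool_rot: [[0.966, -0.257, -0.008], [-0.257, -0.966, 0.004], [-0.009, -0.002, -1.0]]
ft_force: [-0.3, -0.8, -3.4]
grip_width: 0.0221
```

```bash
python3 g.py 403 -346.7 150 39.5; python3 -c "
from h import *
a=imaging.get_image('top');b=imaging.get_image('scene')
cv2.imwrite('pics/s5.png',b['img']);crop(a,380,150,480,240,6,'pics/t5.png')"
```

```text
t 5.3 pos [ 610.6 -202.6  150.7] th -14.89 tilt [-0.0078  0.0043] w 22.1 F [-0.3 -0.8 -3.4] q6 76.0 q [-29.  35.  65.   0.  80.  76.]
turn total norm (tool z) -0.4532 rows 7.62
shift total in 20mm, final axes x,y,z: [-12.593  -1.042   0.035]
level corr rotvec norm xy [-0.001   0.0041]
```

View pics/s5.png

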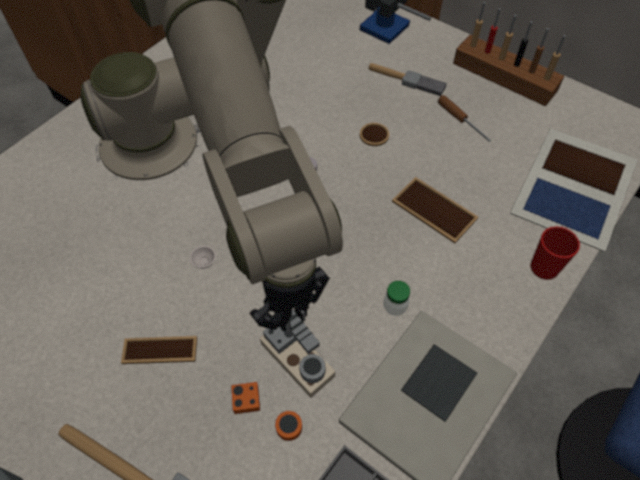

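View pics/t5.png

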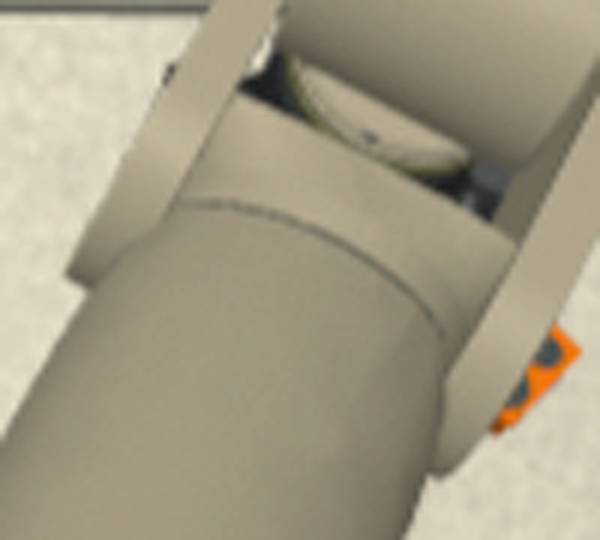

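Emit:
move_arm --motion '[[[0, 0, 0], [-0.001, 0.004, -0.058], -1], [[0, 0, 0], [0, 0, -0.058], -1], [[0, 0, 0], [0, 0, -0.058], -1], [[0, 0, 0], [0, 0, -0.058], -1], [[0, 0, 0], [0, 0, -0.058], -1], [[0, 0, 0], [0, 0, -0.058], -1], [[0, 0, 0], [0, 0, -0.058], -1], [[0, 0, 0], [0, 0, -0.04], -1], [[-0.5, 0, 0], [0, 0, 0], -1], [[-0.9, -0.08, 0], [0, 0, 0], -1], [[-0.9, -0.08, 0], [0, 0, 0], -1], [[-0.9, -0.08, 0], [0, 0, 0], -1]]'

```text
time_s: 6.4
position: [0.552, -0.2375, 0.1338]
tool_rot: [[0.763, 0.646, -0.021], [0.647, -0.763, 0.013], [-0.008, -0.024, -1.0]]
ft_force: [-0.9, -1.0, -2.6]
grip_width: 0.0219
```

```bash
python3 g.py 403 -346.7 100 39.5
```

```text
t 6.4 pos [ 552.  -237.5  133.8] th 40.29 tilt [-0.0215  0.0131] w 21.9 F [-0.9 -1.  -2.6] q6 15.2 q [-35.  32.  73.  -0.  76.  15.]
turn total norm (tool z) 0.0066 rows 0.11
shift total in 20mm, final axes x,y,z: [-9.222 -0.528  1.689]
level corr rotvec norm xy [-0.0114  0.0038]
```

Emit:
move_arm --motion '[[[-0.9, -0.06, 0], [-0.005, 0.001, 0.003], -1], [[-0.9, -0.06, 0], [0, 0, 0], -1], [[-0.9, -0.06, 0], [0, 0, 0], -1], [[-0.9, -0.06, 0], [0, 0, 0], -1], [[-0.9, -0.06, 0], [0, 0, 0], -1], [[-0.9, -0.06, 0], [0, 0, 0], -1], [[-0.9, -0.06, 0], [0, 0, 0], -1], [[-0.8, -0.06, 0], [0, 0, 0], -1], [[-0.5, 0, 0], [0, 0, 0], -1], [[-0.3, 0, 0], [0, 0, 0], -1], [[0, 0, 0], [0, 0, 0], -1]]'

```text
time_s: 7.32
position: [0.4052, -0.3355, 0.1271]
tool_rot: [[0.79, 0.612, -0.026], [0.612, -0.79, 0.016], [-0.011, -0.028, -1.0]]
ft_force: [0.1, 0.3, -2.6]
grip_width: 0.0221
```

```bash
python3 g.py 403 -346.7 60 39.5
```

```text
t 7.32 pos [ 405.2 -335.5  127.1] th 37.77 tilt [-0.0256  0.0155] w 22.1 F [ 0.1  0.3 -2.6] q6 0.3 q [-52.  26.  86.  -1.  69.   0.]
turn total norm (tool z) -0.0144 rows 0.24
shift total in 20mm, final axes x,y,z: [-0.441  0.362  3.357]
level corr rotvec norm xy [-0.0134  0.0051]
```

Emit:
move_arm --motion '[[[-0.44, 0.36, 0.3], [-0.0134, 0.005, -0.0144], -1], [[0, 0, 0], [0, 0, 0], -1], [[0, 0, 0.8], [0, 0, 0], -1], [[0, 0, 0.7], [0, 0, 0], -1], [[0, 0, 0.4], [0, 0, 0], -1], [[0, 0, 0], [0, 0, 0], -1], [[0, 0, 0], [0, 0, 0], -1]]'

```text
time_s: 7.9
position: [0.4052, -0.3441, 0.082]
tool_rot: [[0.775, 0.632, 0.0], [0.632, -0.775, 0.002], [0.001, -0.001, -1.0]]
ft_force: [-0.0, -0.5, -2.0]
grip_width: 0.0219
```

```bash
python3 g.py 403 -346.7 13 39.5; python3 -c "
from h import *
a=imaging.get_image('top');b=imaging.get_image('scene')
crop(b,100,280,230,400,6,'pics/s6.png');crop(a,430,240,530,330,6,'pics/t6.png')"
```

```text
t 7.9 pos [ 405.2 -344.1   82. ] th 39.22 tilt [0.0003 0.0016] w 21.9 F [-0.  -0.5 -2. ] q6 -2.4 q [-53.  29.  90.   0.  61.  -2.]
turn total norm (tool z) -0.0023 rows 0.04
shift total in 20mm, final axes x,y,z: [-0.166  0.029  3.452]
level corr rotvec norm xy [-0.0005 -0.0006]
```

View pics/s6.png

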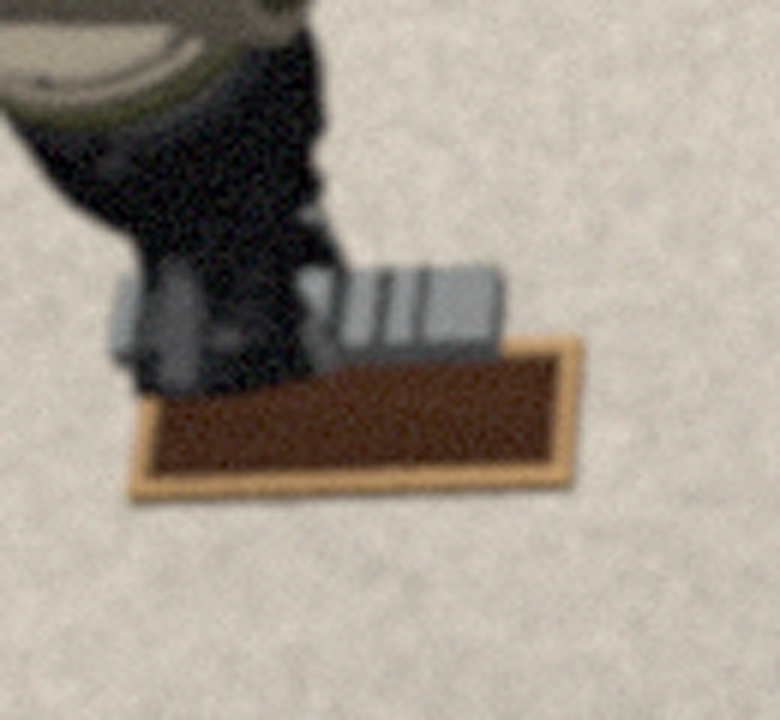

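View pics/t6.png

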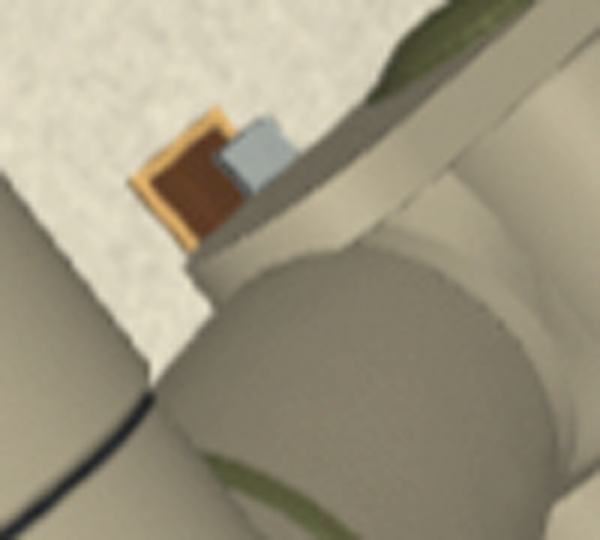

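```bash
python3 -c "
from h import *
b=imaging.get_image('scene');a=imaging.get_image('top')
P=lambda d,uv,z:(onplane(d,*uv,z)[:2]*1000).round(1)
c=np.array([405.2,-344.1]);u=np.array([.775,.632]);v=np.array([.632,-.775])
for d,o,q in((b,(100,280),(500,300)),(b,(100,280),(500,335)),(b,(100,280),(500,265)),(a,(430,240),(245,138))):
  w=P(d,(o[0]+q[0]/6,o[1]+q[1]/6),.0896); print(w,(w-c)@u,(w-c)@v)
"
```

```text
[ 451.6 -307.8] 58.90160000000004 1.1923000000000115
[ 459.3 -315.5] 60.00270000000003 12.026199999999998
[ 443.7 -300. ] 57.708700000000015 -9.845500000000017
[ 445.6 -310.8] 52.35560000000003 -0.2746999999999865
```

Emit:
move_arm --motion '[[[-0.15, 0.03, 0.5], [0, 0, -0.0023], -1], [[0, 0, 0.6], [0, 0, 0], -1], [[0, 0, 0.6], [0, 0, 0], -1], [[0, 0, 0.6], [0, 0, 0], -1], [[0, 0, 0.5], [0, 0, 0], -1], [[0, 0, 0.2], [0, 0, 0], -1], [[0, 0, 0.1], [0, 0, 0], -1], [[0, 0, 0], [0, 0, 0], -1]]'

```text
time_s: 8.77
position: [0.4031, -0.3495, 0.0177]
tool_rot: [[0.771, 0.636, 0.004], [0.636, -0.771, -0.004], [0.001, 0.006, -1.0]]
ft_force: [-0.1, 0.4, -2.6]
grip_width: 0.0217
```

```bash
python3 g.py 403 -346.7 12.6 39.5
```

```text
t 8.77 pos [ 403.1 -349.5   17.7] th 39.53 tilt [ 0.0043 -0.0045] w 21.7 F [-0.1  0.4 -2.6] q6 -3.2 q [-54.  35.  93.   0.  52.  -3.]
turn total norm (tool z) 0.0003 rows 0.0
shift total in 20mm, final axes x,y,z: [ 0.082 -0.111  0.257]
level corr rotvec norm xy [ 0.003  -0.0002]
```

Emit:
move_arm --motion '[[[0.08, -0.11, 0.1], [0.003, 0, 0], -1], [[0, 0, 0.1], [0, 0, 0], -1], [[0, 0, 0.05], [0, 0, 0], -1], [[0, 0, 0], [0, 0, 0], -1]]'

```text
time_s: 9.1
position: [0.4034, -0.3472, 0.0136]
tool_rot: [[0.771, 0.637, 0.002], [0.637, -0.771, -0.001], [0.0, 0.002, -1.0]]
ft_force: [-0.8, -0.4, -2.5]
grip_width: 0.0218
```

```bash
python3 g.py 403 -346.7 12.6 39.5
```

```text
t 9.1 pos [ 403.4 -347.2   13.6] th 39.53 tilt [ 0.0016 -0.0014] w 21.8 F [-0.8 -0.4 -2.5] q6 -3.0 q [-53.  35.  93.   0.  51.  -3.]
turn total norm (tool z) 0.0003 rows 0.0
shift total in 20mm, final axes x,y,z: [ 0.    -0.034  0.05 ]
level corr rotvec norm xy [ 0.001  -0.0002]
```

Emit:
move_arm --motion '[[[0, 0, 0.05], [0, 0, 0], -1], [[0, 0, 0], [0, 0, 0], -0.2], [[0, 0, 0], [0, 0, 0], 0.2], [[0, 0, 0], [0, 0, 0], 0.2], [[0, 0, 0], [0, 0, 0], 0.2], [[0, 0, -0.3], [0, 0, 0], 0.2], [[0, 0, -0.7], [0, 0, 0], 0.3], [[0, 0, -1], [0, 0, 0], 0.5], [[0, 0, -1], [0, 0, 0], 0.5], [[0, 0, -1], [0, 0, 0], 0.5], [[0, 0, -1], [0, 0, 0], 0.5], [[0, 0, -1], [0, 0, 0], 0.5]]'

```text
time_s: 10.1
position: [0.4025, -0.3462, 0.1383]
tool_rot: [[0.771, 0.637, -0.0], [0.637, -0.771, 0.001], [0.0, -0.001, -1.0]]
ft_force: [-0.6, 0.7, -0.2]
grip_width: 0.0639
```

```bash
python3 g.py 572.5 -198.3 150 -11; python3 -c "
from h import *
a=imaging.get_image('top');b=imaging.get_image('scene')
crop(b,100,280,350,410,3,'pics/s7.png')"
```

```text
t 10.1 pos [ 402.5 -346.2  138.3] th 39.53 tilt [-0.0002  0.001 ] w 63.9 F [-0.6  0.7 -0.2] q6 -3.0 q [-53.  25.  86.   0.  69.  -3.]
turn total norm (tool z) 0.4211 rows 7.08
shift total in 20mm, final axes x,y,z: [ 6.932 -8.881 -0.583]
level corr rotvec norm xy [-0.0005 -0.0002]
```

View pics/s7.png

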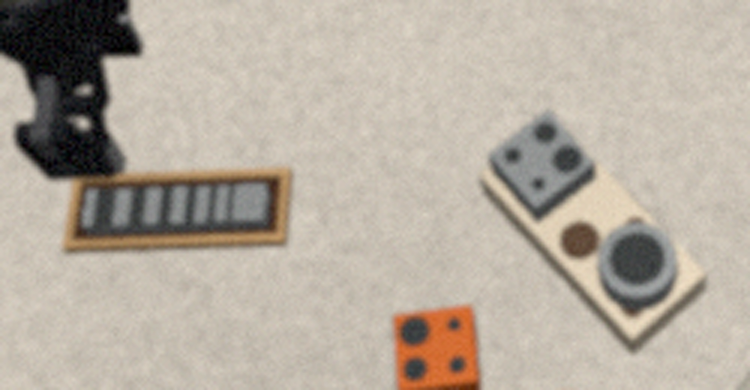

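The bar lies flat in its tray, inside the rim. I'll re-measure the now exposed blocks.

```bash
python3 -c "
from h import *
b=imaging.get_image('scene')
P=lambda uv,z:(onplane(b,100+uv[0]/3,280+uv[1]/3,z)[:2]*1000).round(1)
q=np.array([P(p,.052) for p in((490,158),(547,112),(594,168),(540,206))]);print(q,q.mean(0),np.linalg.norm(q-np.roll(q,1,0),axis=1))
e=q[2]-q[1]+q[3]-q[0];print(np.degrees(np.arctan2(e[1],e[0])))
q=[P(p,.052) for p in((600,258),(676,258),(638,221),(638,296),(638,258))];print(q)
im=b['img'].astype(int);m=(im.max(2)<55)
yy,xx=np.nonzero(m[350:384,297:330]); print(P(((xx.mean()+297-100)*3,(yy.mean()+350-280)*3),.052))
"
```

```text
[[ 549.6 -216.4]
 [ 557.  -172.6]
 [ 602.3 -183.6]
 [ 592.6 -221.6]] [ 575.375 -198.55 ] [43.31327741 44.42071589 46.61641342 39.21849054]
-10.396181697986814
[array([ 640.2, -224.9]), array([ 674.6, -198.3]), array([ 643.4, -193.9]), array([ 671.4, -229.4]), array([ 657.4, -211.6])]
[ 658.8 -215.4]
```

Emit:
move_arm --motion '[[[0, 0, -0.4], [0, 0, 0.0595], 0.5], [[0, 0, 0], [0, 0, 0.0595], 0.5], [[0, 0, 0], [0, 0, 0.0595], 0.5], [[0, 0, 0], [0, 0, 0.0595], 0.5], [[0, 0, 0], [0, 0, 0.0595], 0.5], [[0, 0, 0], [0, 0, 0.0595], 0.5], [[0, 0, 0], [0, 0, 0.0595], 0.5], [[0.5, -0.6, 0], [0, 0, 0], 0.5], [[0.78, -1, -0.1], [0, 0, 0], 0.5], [[0.78, -1, -0.1], [0, 0, 0], 0.5], [[0.78, -1, 0], [0, 0, 0], 0.5], [[0.78, -1, 0], [0, 0, 0], 0.5]]'

```text
time_s: 11.25
position: [0.4885, -0.267, 0.1407]
tool_rot: [[0.979, -0.204, -0.012], [-0.204, -0.979, 0.013], [-0.015, -0.011, -1.0]]
ft_force: [-0.5, -0.8, 0.4]
grip_width: 0.0639
```

```bash
python3 g.py 572.5 -198.3 100 -11
```

```text
t 11.25 pos [ 488.5 -267.   140.7] th -11.79 tilt [-0.0122  0.0134] w 63.9 F [-0.5 -0.8  0.4] q6 60.8 q [-41.  28.  81.   0.  73.  61.]
turn total norm (tool z) -0.0066 rows 0.11
shift total in 20mm, final axes x,y,z: [ 3.469 -4.176  2.037]
level corr rotvec norm xy [-0.0051  0.007 ]
```

Emit:
move_arm --motion '[[[0.75, -0.9, 0.1], [-0.005, 0.007, -0.0066], 0.5], [[0.75, -0.9, 0], [0, 0, 0], 0.5], [[0.75, -0.9, 0], [0, 0, 0], 0.5], [[0.65, -0.7, 0], [0, 0, 0], 0.5], [[0.3, -0.3, 0.3], [0, 0, 0], 0.5], [[0, 0, 0.6], [0, 0, 0], 0.5], [[0, 0, 0.4], [0, 0, 0], 0.5], [[0, 0, 0], [0, 0, 0], 0.5]]'

```text
time_s: 11.92
position: [0.5685, -0.1978, 0.1028]
tool_rot: [[0.983, -0.185, -0.01], [-0.185, -0.983, 0.007], [-0.011, -0.005, -1.0]]
ft_force: [0.2, -0.2, -0.0]
grip_width: 0.0641
```

```bash
python3 g.py 574 -198.4 34 -11
```

```text
t 11.92 pos [ 568.5 -197.8  102.8] th -10.66 tilt [-0.0102  0.0073] w 64.1 F [ 0.2 -0.2 -0. ] q6 70.2 q [-30.  34.  76.   0.  71.  70.]
turn total norm (tool z) 0.0029 rows 0.05
shift total in 20mm, final axes x,y,z: [ 0.276 -0.023  3.44 ]
level corr rotvec norm xy [-0.0025  0.0054]
```

Emit:
move_arm --motion '[[[0.28, -0.02, 0.3], [-0.0025, 0.0054, 0.003], 0.5], [[0, 0, 0.6], [0, 0, 0], 0.5], [[0, 0, 0.6], [0, 0, 0], 0.5], [[0, 0, 0.6], [0, 0, 0], 0.5], [[0, 0, 0.6], [0, 0, 0], 0.5], [[0, 0, 0.3], [0, 0, 0], 0.5], [[0, 0, 0.1], [0, 0, 0], 0.5], [[0, 0, 0], [0, 0, 0], 0.5]]'

```text
time_s: 12.58
position: [0.5732, -0.2028, 0.0365]
tool_rot: [[0.98, -0.199, 0.003], [-0.199, -0.98, -0.003], [0.003, 0.002, -1.0]]
ft_force: [-0.8, 0.0, 0.6]
grip_width: 0.064
```

```bash
python3 g.py 574 -198.4 34 -11
```

```text
t 12.58 pos [ 573.2 -202.8   36.5] th -11.51 tilt [ 0.0026 -0.0027] w 64.0 F [-0.8  0.   0.6] q6 70.9 q [-31.  39.  80.  -0.  62.  71.]
turn total norm (tool z) -0.0042 rows 0.07
shift total in 20mm, final axes x,y,z: [-0.005 -0.222  0.127]
level corr rotvec norm xy [ 0.001  -0.0015]
```

Emit:
move_arm --motion '[[[0, -0.22, 0.1], [0.001, -0.0015, -0.004], 0.5], [[0, 0, 0], [0, 0, 0], 0.3], [[0, 0, 0], [0, 0, 0], 0.1], [[0, 0, 0], [0, 0, 0], -0.1], [[0, 0, 0], [0, 0, 0], -0.3], [[0, 0, 0], [0, 0, 0], -1], [[0, 0, 0], [0, 0, 0], -1], [[0, 0, 0], [0, 0, 0], -1]]'

```text
time_s: 13.25
position: [0.5748, -0.1982, 0.0363]
tool_rot: [[0.982, -0.191, 0.002], [-0.191, -0.982, -0.001], [0.002, 0.0, -1.0]]
ft_force: [-0.2, 0.8, -0.4]
grip_width: 0.0443
```

Emit:
move_arm --motion '[[[0, 0, -0.3], [0, 0, 0], -1], [[0, 0, -0.6], [0, 0, 0], -1], [[0, 0, -0.9], [0, 0, 0], -1], [[0, 0, -0.9], [0, 0, 0], -1], [[0, 0, -0.9], [0, 0, 0], -1], [[0, 0, -0.9], [0, 0, 0], -1], [[0, 0, -0.9], [0, 0, 0], -1], [[0, 0, -0.5], [0, 0, 0], -1]]'

```text
time_s: 13.92
position: [0.5723, -0.1973, 0.1575]
tool_rot: [[0.982, -0.191, -0.007], [-0.191, -0.982, 0.004], [-0.007, -0.003, -1.0]]
ft_force: [0.9, -0.7, -4.2]
grip_width: 0.0443
```

```bash
python3 g.py 482 22.3 150 -33; python3 -c "
from h import *
a=imaging.get_image('top');b=imaging.get_image('scene')
crop(b,210,230,370,400,4,'pics/s8.png')"
```

```text
t 13.92 pos [ 572.3 -197.3  157.5] th -11.02 tilt [-0.0067  0.0039] w 44.3 F [ 0.9 -0.7 -4.2] q6 70.8 q [-30.  31.  72.  -0.  78.  71.]
turn total norm (tool z) 0.1832 rows 3.08
shift total in 20mm, final axes x,y,z: [-9.769 -6.75   0.375]
level corr rotvec norm xy [-0.0012  0.0035]
```

View pics/s8.png

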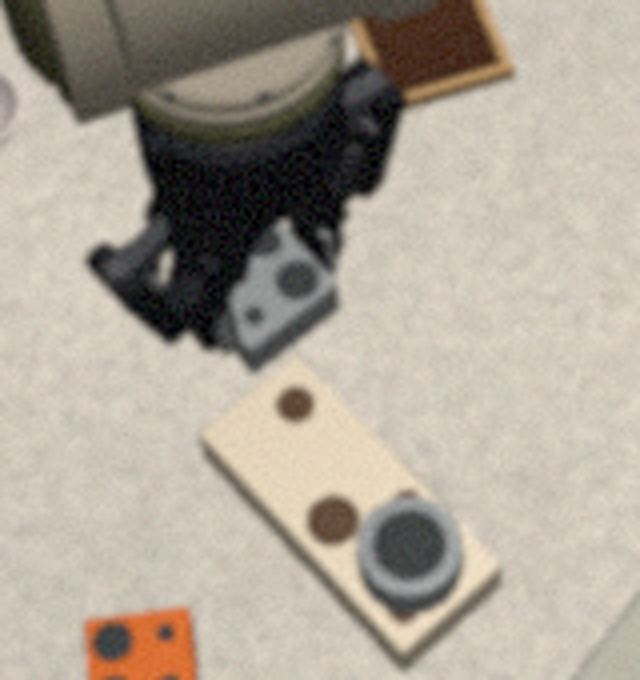

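Emit:
move_arm --motion '[[[0, 0, 0], [-0.001, 0.003, 0.059], -1], [[0, 0, 0], [0, 0, 0.059], -1], [[0, 0, 0], [0, 0, 0.059], -1], [[-0.5, -0.3, -0.1], [0, 0, 0.006], -1], [[-0.9, -0.62, -0.1], [0, 0, 0], -1], [[-0.9, -0.62, -0.1], [0, 0, 0], -1], [[-0.9, -0.62, -0.1], [0, 0, 0], -1], [[-0.9, -0.62, 0], [0, 0, 0], -1], [[-0.9, -0.62, 0], [0, 0, 0], -1], [[-0.9, -0.62, 0], [0, 0, 0], -1], [[-0.9, -0.62, 0], [0, 0, 0], -1], [[-0.9, -0.62, 0], [0, 0, 0], -1]]'

```text
time_s: 15.02
position: [0.4955, -0.0195, 0.1544]
tool_rot: [[0.826, -0.563, -0.018], [-0.563, -0.827, 0.006], [-0.018, 0.005, -1.0]]
ft_force: [-0.0, 0.9, -3.4]
grip_width: 0.0449
```

```bash
python3 g.py 482 22.3 100 -33
```

```text
t 15.02 pos [495.5 -19.5 154.4] th -34.25 tilt [-0.0177  0.0063] w 44.9 F [-0.   0.9 -3.4] q6 108.2 q [-16.  21.  89.   0.  71. 108.]
turn total norm (tool z) -0.0104 rows 0.18
shift total in 20mm, final axes x,y,z: [-1.704 -1.384  2.718]
level corr rotvec norm xy [0.0023 0.0087]
```

Emit:
move_arm --motion '[[[-0.8, -0.65, 0], [0.002, 0.008, -0.01], -1], [[-0.5, -0.4, 0], [0, 0, 0], -1], [[-0.2, -0.1, 0.3], [0, 0, 0], -1], [[0, 0, 0.7], [0, 0, 0], -1], [[0, 0, 0.7], [0, 0, 0], -1], [[0, 0, 0.5], [0, 0, 0], -1], [[0, 0, 0], [0, 0, 0], -1], [[0, 0, 0], [0, 0, 0], -1]]'

```text
time_s: 15.68
position: [0.4791, 0.0201, 0.1041]
tool_rot: [[0.839, -0.544, -0.01], [-0.544, -0.839, 0.002], [-0.009, 0.004, -1.0]]
ft_force: [-0.6, -0.1, -3.2]
grip_width: 0.0445
```

```bash
python3 g.py 482 22.3 60 -33
```

```text
t 15.68 pos [479.1  20.1 104.1] th -32.97 tilt [-0.0098  0.0018] w 44.5 F [-0.6 -0.1 -3.2] q6 111.2 q [-12.  23.  96.  -0.  61. 111.]
turn total norm (tool z) 0.0003 rows 0.0
shift total in 20mm, final axes x,y,z: [ 0.062 -0.172  2.203]
level corr rotvec norm xy [0.0018 0.0044]
```

Emit:
move_arm --motion '[[[0.06, -0.17, 0.3], [0.0018, 0.0044, 0], -1], [[0, 0, 0.7], [0, 0, 0], -1], [[0, 0, 0.7], [0, 0, 0], -1], [[0, 0, 0.4], [0, 0, 0], -1], [[0, 0, 0.1], [0, 0, 0], -1], [[0, 0, 0], [0, 0, 0], -1], [[0, 0, 0], [0, 0, 0], -1]]'

```text
time_s: 16.27
position: [0.4852, 0.0194, 0.0605]
tool_rot: [[0.837, -0.547, 0.005], [-0.547, -0.837, -0.002], [0.005, -0.001, -1.0]]
ft_force: [-0.2, -0.5, -3.9]
grip_width: 0.0447
```

```bash
python3 g.py 482 22.3 12.3 -33; python3 -c "
from h import *
b=imaging.get_image('scene')
crop(b,260,180,370,290,6,'pics/s9.png')"
```

```text
t 16.27 pos [485.2  19.4  60.5] th -33.19 tilt [ 0.0049 -0.0017] w 44.7 F [-0.2 -0.5 -3.9] q6 111.5 q [-12.  27.  99.  -0.  54. 112.]
turn total norm (tool z) -0.0016 rows 0.03
shift total in 20mm, final axes x,y,z: [-0.212 -0.034  2.411]
level corr rotvec norm xy [-0.0006 -0.0024]
```

View pics/s9.png

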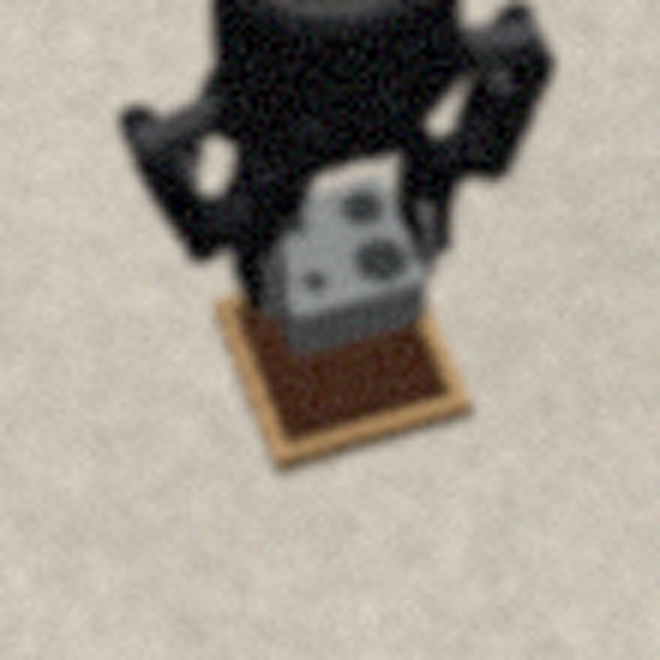

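Emit:
move_arm --motion '[[[-0.2, -0.03, 0.3], [-0.0006, -0.0024, -0.0016], -1], [[0, 0, 0.6], [0, 0, 0], -1], [[0, 0, 0.6], [0, 0, 0], -1], [[0, 0, 0.4], [0, 0, 0], -1], [[0, 0, 0.1], [0, 0, 0], -1], [[0, 0, 0], [0, 0, 0], -1], [[0, 0, 0], [0, 0, 0], -1]]'

```text
time_s: 16.9
position: [0.4833, 0.0226, 0.021]
tool_rot: [[0.839, -0.544, 0.005], [-0.544, -0.839, -0.001], [0.005, -0.002, -1.0]]
ft_force: [-0.9, -0.8, -3.6]
grip_width: 0.0443
```

```bash
python3 g.py 482 22.3 12.3 -33; python3 -c "
from h import *
b=imaging.get_image('scene')
w=onplane(b,319.5,235.5,.0522)[:2]*1000;print((w-[485.2,19.4])@[.837,-.547],(w-[485.2,19.4])@[-.547,-.837])"
```

```text
t 16.9 pos [483.3  22.6  21. ] th -32.93 tilt [ 0.0051 -0.0008] w 44.3 F [-0.9 -0.8 -3.6] q6 111.5 q [-11.  31. 101.   0.  48. 112.]
turn total norm (tool z) 0.0005 rows 0.01
shift total in 20mm, final axes x,y,z: [-0.048  0.049  0.435]
level corr rotvec norm xy [-0.001  -0.0023]
18.874618333703584 0.15457850117031083
```

Emit:
move_arm --motion '[[[0.03, 0.04, 0.15], [-0.001, -0.0023, 0], -1], [[0, 0, 0.15], [0, 0, 0], -1], [[0, 0, 0.1], [0, 0, 0], -1], [[0, 0, 0], [0, 0, 0], -1]]'

```text
time_s: 17.28
position: [0.4843, 0.0213, 0.0137]
tool_rot: [[0.839, -0.544, 0.003], [-0.544, -0.839, -0.0], [0.002, -0.001, -1.0]]
ft_force: [-0.6, -0.3, -4.2]
grip_width: 0.0445
```

```bash
python3 g.py 482 22.3 12.3 -33
```

```text
t 17.28 pos [484.3  21.3  13.7] th -32.93 tilt [ 0.0025 -0.0005] w 44.5 F [-0.6 -0.3 -4.2] q6 111.4 q [-12.  32. 101.   0.  47. 111.]
turn total norm (tool z) 0.0006 rows 0.01
shift total in 20mm, final axes x,y,z: [-0.125  0.023  0.069]
level corr rotvec norm xy [-0.0005 -0.0011]
```

Emit:
move_arm --motion '[[[-0.05, 0, 0.06], [0, 0, 0], -1], [[0, 0, 0], [0, 0, 0], 0.2], [[0, 0, 0], [0, 0, 0], 0.5], [[0, 0, 0], [0, 0, 0], 0.5], [[0, 0, 0], [0, 0, 0], 0.5], [[0, 0, -0.3], [0, 0, 0], 0.5], [[0, 0, -0.7], [0, 0, 0], 0.5], [[0, 0, -1], [0, 0, 0], 0.5], [[0, 0, -1], [0, 0, 0], 0.5], [[0, 0, -1], [0, 0, 0], 0.5], [[0, 0, -1], [0, 0, 0], 0.5], [[0, 0, -1], [0, 0, 0], 0.5]]'

```text
time_s: 18.28
position: [0.482, 0.0221, 0.1382]
tool_rot: [[0.839, -0.544, -0.001], [-0.544, -0.839, 0.0], [-0.001, 0.0, -1.0]]
ft_force: [-0.1, 0.7, 0.6]
grip_width: 0.0641
```

```bash
python3 g.py 656 -212.5 140 -10; python3 -c "
from h import *
b=imaging.get_image('scene')
crop(b,240,180,370,400,3,'pics/s10.png')"
```

```text
t 18.28 pos [482.   22.1 138.2] th -32.95 tilt [-0.0007  0.0002] w 64.1 F [-0.1  0.7  0.6] q6 111.5 q [-11.  21.  93.   0.  66. 111.]
turn total norm (tool z) -0.1912 rows 3.21
shift total in 20mm, final axes x,y,z: [10.606 10.041 -0.09 ]
level corr rotvec norm xy [0.0001 0.0003]
```

View pics/s10.png

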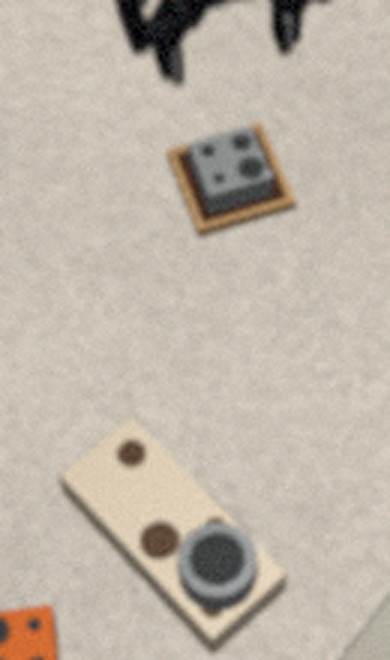

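The square block sits in its tray. Next is the round block.

Emit:
move_arm --motion '[[[0, 0, 0], [0, 0, -0.0595], 0.45], [[0, 0, 0], [0, 0, -0.0595], 0.45], [[0, 0, 0], [0, 0, -0.0595], 0.45], [[0.5, 0.5, -0.1], [0, 0, -0.013], 0.45], [[0.95, 0.9, -0.1], [0, 0, 0], 0.45], [[0.95, 0.9, -0.1], [0, 0, 0], 0.45], [[0.95, 0.9, -0.1], [0, 0, 0], 0.45], [[0.95, 0.9, -0.1], [0, 0, 0], 0.45], [[0.95, 0.9, 0], [0, 0, 0], 0.45], [[0.95, 0.9, 0], [0, 0, 0], 0.45], [[0.95, 0.9, 0], [0, 0, 0], 0.45], [[0.95, 0.9, 0], [0, 0, 0], 0.45]]'

```text
time_s: 19.33
position: [0.6219, -0.1593, 0.1643]
tool_rot: [[0.988, -0.152, 0.016], [-0.152, -0.988, -0.003], [0.016, 0.0, -1.0]]
ft_force: [0.3, -0.4, 0.1]
grip_width: 0.0621
```

```bash
python3 g.py 656 -212.5 100 -10
```

```text
t 19.33 pos [ 621.9 -159.3  164.3] th -8.74 tilt [ 0.016  -0.0027] w 62.1 F [ 0.3 -0.4  0.1] q6 73.7 q [-25.  33.  65.   0.  80.  74.]
turn total norm (tool z) 0.0105 rows 0.18
shift total in 20mm, final axes x,y,z: [2.142 2.322 3.213]
level corr rotvec norm xy [ 0.0001 -0.0078]
```

Emit:
move_arm --motion '[[[0.9, 0.95, 0.2], [0, -0.0078, 0.01], 0.45], [[0.7, 0.75, 0.4], [0, 0, 0], 0.45], [[0.3, 0.35, 0.7], [0, 0, 0], 0.45], [[0, 0, 0.8], [0, 0, 0], 0.45], [[0, 0, 0.6], [0, 0, 0], 0.45], [[0, 0, 0.2], [0, 0, 0], 0.45], [[0, 0, 0], [0, 0, 0], 0.45], [[0, 0, 0], [0, 0, 0], 0.45]]'

```text
time_s: 20.0
position: [0.6543, -0.2116, 0.103]
tool_rot: [[0.984, -0.177, -0.0], [-0.177, -0.984, -0.0], [-0.0, 0.0, -1.0]]
ft_force: [0.8, 0.1, 0.3]
grip_width: 0.0621
```

```bash
python3 g.py 656 -212.5 36 -10
```

```text
t 20.0 pos [ 654.3 -211.6  103. ] th -10.19 tilt [-0.0003 -0.0003] w 62.1 F [0.8 0.1 0.3] q6 72.4 q [-28.  41.  60.  -0.  78.  72.]
turn total norm (tool z) -0.0016 rows 0.03
shift total in 20mm, final axes x,y,z: [0.089 0.029 3.348]
level corr rotvec norm xy [0.0002 0.0001]
```

Emit:
move_arm --motion '[[[0.09, 0.03, 0.3], [0, 0, 0], 0.45], [[0, 0, 0.6], [0, 0, 0], 0.45], [[0, 0, 0.6], [0, 0, 0], 0.45], [[0, 0, 0.6], [0, 0, 0], 0.45], [[0, 0, 0.6], [0, 0, 0], 0.45], [[0, 0, 0.3], [0, 0, 0], 0.45], [[0, 0, 0.1], [0, 0, 0], 0.45], [[0, 0, 0], [0, 0, 0], 0.45]]'

```text
time_s: 20.67
position: [0.6572, -0.2112, 0.0388]
tool_rot: [[0.985, -0.175, 0.005], [-0.175, -0.985, -0.003], [0.005, 0.002, -1.0]]
ft_force: [-0.3, 0.3, -0.5]
grip_width: 0.0619
```

```bash
python3 g.py 656 -212.5 36 -10; python3 -c "
from h import *
b=imaging.get_image('scene')
crop(b,240,290,370,420,5,'pics/s11.png')"
```

```text
t 20.67 pos [ 657.2 -211.2   38.8] th -10.06 tilt [ 0.0049 -0.0028] w 61.9 F [-0.3  0.3 -0.5] q6 72.5 q [-28.  45.  64.  -0.  71.  72.]
turn total norm (tool z) -0.0005 rows 0.01
shift total in 20mm, final axes x,y,z: [-0.047  0.073  0.142]
level corr rotvec norm xy [ 0.0009 -0.0025]
```

View pics/s11.png

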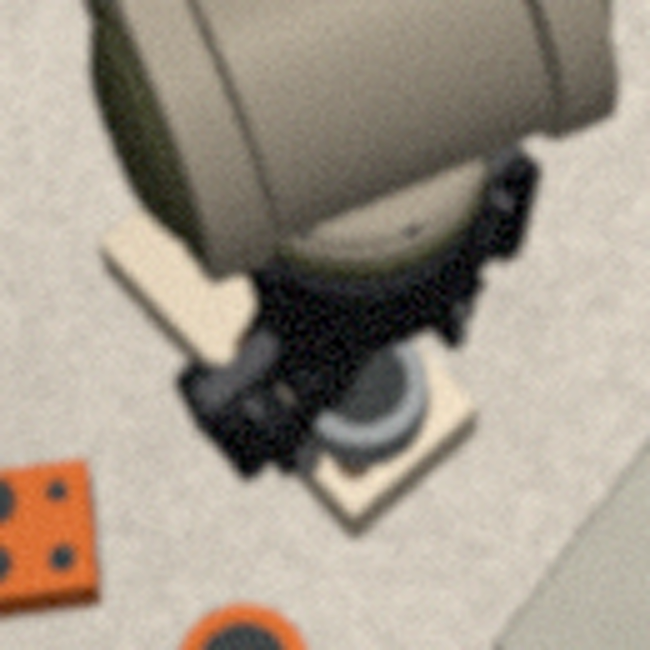

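Both fingers straddle the round block clear of the orange look-alikes, so I'll close and lift.

Emit:
move_arm --motion '[[[-0.03, 0.06, 0.13], [0.0009, -0.0025, 0], 0.45], [[0, 0, 0], [0, 0, 0], 0.3], [[0, 0, 0], [0, 0, 0], 0.1], [[0, 0, 0], [0, 0, 0], -0.1], [[0, 0, 0], [0, 0, 0], -0.3], [[0, 0, 0], [0, 0, 0], -1], [[0, 0, 0], [0, 0, 0], -1], [[0, 0, 0], [0, 0, 0], -1]]'

```text
time_s: 21.38
position: [0.6573, -0.2128, 0.0388]
tool_rot: [[0.985, -0.175, 0.003], [-0.175, -0.985, -0.001], [0.004, 0.001, -1.0]]
ft_force: [-0.4, 0.5, 0.3]
grip_width: 0.0434
```

Emit:
move_arm --motion '[[[0, 0, -0.3], [0, 0, 0], -1], [[0, 0, -0.6], [0, 0, 0], -1], [[0, 0, -0.9], [0, 0, 0], -1], [[0, 0, -0.9], [0, 0, 0], -1], [[0, 0, -0.9], [0, 0, 0], -1], [[0, 0, -0.9], [0, 0, 0], -1], [[0, 0, -0.9], [0, 0, 0], -1], [[0, 0, -0.5], [0, 0, 0], -1]]'

```text
time_s: 22.05
position: [0.6552, -0.212, 0.1637]
tool_rot: [[0.985, -0.175, -0.003], [-0.175, -0.985, 0.001], [-0.003, -0.001, -1.0]]
ft_force: [0.3, 0.2, -2.2]
grip_width: 0.043
```

```bash
python3 g.py 405.6 337 160 0; python3 -c "
from h import *
b=imaging.get_image('scene')
crop(b,240,270,370,420,5,'pics/s12.png')"
```

```text
t 22.05 pos [ 655.2 -212.   163.7] th -10.07 tilt [-0.0028  0.0012] w 43.0 F [ 0.3  0.2 -2.2] q6 72.3 q [-28.  39.  55.  -0.  86.  72.]
turn total norm (tool z) -0.0839 rows 1.41
shift total in 20mm, final axes x,y,z: [-12.481 -27.45    0.187]
level corr rotvec norm xy [-0.0003  0.0014]
```

View pics/s12.png

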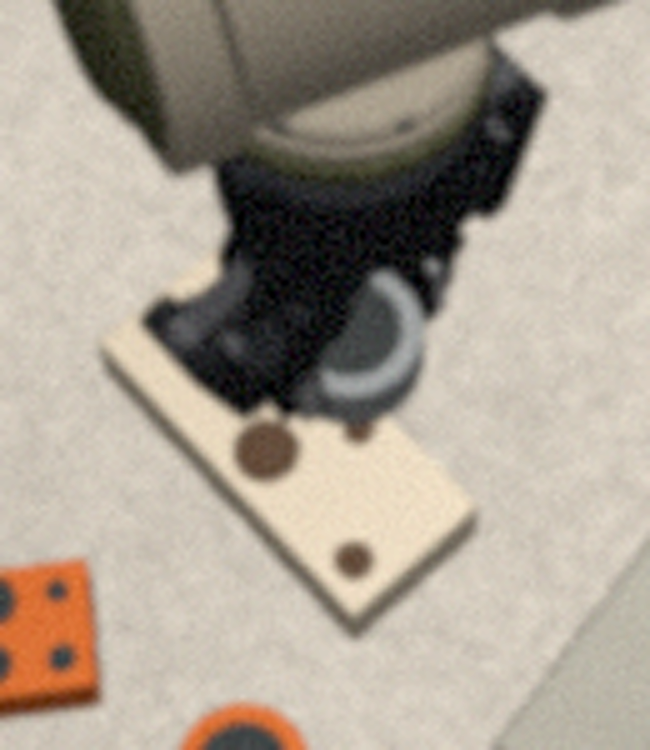

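Emit:
move_arm --motion '[[[-0.4, -0.5, 0], [0, 0.001, 0], -1], [[-0.66, -0.96, -0.05], [0, 0, 0], -1], [[-0.66, -0.96, -0.05], [0, 0, 0], -1], [[-0.66, -0.96, -0.05], [0, 0, 0], -1], [[-0.66, -0.96, -0.05], [0, 0, 0], -1], [[-0.66, -0.96, -0.05], [0, 0, 0], -1], [[-0.66, -0.96, -0.05], [0, 0, 0], -1], [[-0.66, -0.96, -0.05], [0, 0, 0], -1], [[-0.66, -0.96, -0.05], [0, 0, 0], -1], [[-0.66, -0.96, -0.05], [0, 0, 0], -1], [[-0.66, -0.96, -0.05], [0, 0, 0], -1], [[-0.66, -0.96, -0.05], [0, 0, 0], -1]]'

```text
time_s: 23.1
position: [0.5374, 0.0386, 0.1789]
tool_rot: [[0.983, -0.182, 0.005], [-0.182, -0.983, -0.004], [0.005, 0.003, -1.0]]
ft_force: [-0.3, 0.2, -3.3]
grip_width: 0.0435
```

```bash
python3 g.py 405.6 337 130 -10
```

```text
t 23.1 pos [537.4  38.6 178.9] th -10.47 tilt [ 0.0048 -0.0035] w 43.5 F [-0.3  0.2 -3.3] q6 92.1 q [-8. 23. 81. -0. 75. 92.]
turn total norm (tool z) -0.0039 rows 0.07
shift total in 20mm, final axes x,y,z: [ -9.078 -13.549   2.444]
level corr rotvec norm xy [ 0.0012 -0.0026]
```

Emit:
move_arm --motion '[[[-0.65, -0.96, 0], [0.001, -0.002, 0], -1], [[-0.65, -0.96, 0], [0, 0, 0], -1], [[-0.65, -0.96, 0], [0, 0, 0], -1], [[-0.65, -0.96, 0], [0, 0, 0], -1], [[-0.65, -0.96, 0], [0, 0, 0], -1], [[-0.65, -0.96, 0], [0, 0, 0], -1], [[-0.65, -0.96, 0], [0, 0, 0], -1], [[-0.65, -0.96, 0], [0, 0, 0], -1], [[-0.65, -0.96, 0], [0, 0, 0], -1], [[-0.65, -0.96, 0], [0, 0, 0], -1], [[-0.65, -0.96, 0], [0, 0, 0], -1], [[-0.65, -0.96, 0], [0, 0, 0], -1]]'

```text
time_s: 24.1
position: [0.4161, 0.3052, 0.1822]
tool_rot: [[0.983, -0.183, 0.003], [-0.183, -0.983, -0.001], [0.003, 0.0, -1.0]]
ft_force: [0.1, 0.5, -2.7]
grip_width: 0.0435
```

```bash
python3 g.py 405.6 337 130 -10
```

```text
t 24.1 pos [416.1 305.2 182.2] th -10.52 tilt [ 0.0034 -0.0006] w 43.5 F [ 0.1  0.5 -2.7] q6 123.7 q [ 23.  21.  85.  -0.  74. 124.]
turn total norm (tool z) -0.0043 rows 0.07
shift total in 20mm, final axes x,y,z: [-0.791 -1.476  2.611]
level corr rotvec norm xy [ 0.     -0.0016]
```

Emit:
move_arm --motion '[[[-0.4, -0.6, 0], [0, -0.001, -0.004], -1], [[-0.2, -0.3, 0.2], [0, 0, 0], -1], [[0, -0.1, 0.5], [0, 0, 0], -1], [[0, 0, 0.7], [0, 0, 0], -1], [[0, 0, 0.7], [0, 0, 0], -1], [[0, 0, 0.7], [0, 0, 0], -1], [[0, 0, 0.7], [0, 0, 0], -1], [[0, 0, 0.4], [0, 0, 0], -1], [[0, 0, 0], [0, 0, 0], -1], [[0, 0, 0], [0, 0, 0], -1]]'

```text
time_s: 24.93
position: [0.4063, 0.327, 0.0978]
tool_rot: [[0.985, -0.173, 0.001], [-0.173, -0.985, -0.002], [0.001, 0.001, -1.0]]
ft_force: [0.6, 0.5, -2.7]
grip_width: 0.0435
```

```bash
python3 g.py 405.6 337 60 -10
```

```text
t 24.93 pos [406.3 327.   97.8] th -9.98 tilt [ 0.0009 -0.0017] w 43.5 F [ 0.6  0.5 -2.7] q6 125.9 q [ 26.  27.  90.  -0.  63. 126.]
turn total norm (tool z) 0.0002 rows 0.0
shift total in 20mm, final axes x,y,z: [-0.12  -0.485  1.891]
level corr rotvec norm xy [ 0.0007 -0.0005]
```

Emit:
move_arm --motion '[[[-0.12, -0.48, 0.2], [0, 0, 0], -1], [[0, 0, 0.5], [0, 0, 0], -1], [[0, 0, 0.6], [0, 0, 0], -1], [[0, 0, 0.5], [0, 0, 0], -1], [[0, 0, 0.1], [0, 0, 0], -1], [[0, 0, 0], [0, 0, 0], -1], [[0, 0, 0], [0, 0, 0], -1]]'

```text
time_s: 25.52
position: [0.4075, 0.3392, 0.059]
tool_rot: [[0.985, -0.173, 0.007], [-0.173, -0.985, 0.001], [0.006, -0.002, -1.0]]
ft_force: [0.6, 0.6, -2.7]
grip_width: 0.0434
```

```bash
python3 g.py 405.6 337 14.8 -10; python3 -c "
from h import *
b=imaging.get_image('scene');a=imaging.get_image('top')
crop(b,320,70,430,180,6,'pics/s13.png')
crop(a,150,230,250,330,6,'pics/t13.png')"
```

```text
t 25.52 pos [407.5 339.2  59. ] th -9.98 tilt [0.0068 0.0012] w 43.4 F [ 0.6  0.6 -2.7] q6 127.1 q [ 27.  31.  92.  -0.  57. 127.]
turn total norm (tool z) 0.0002 rows 0.0
shift total in 20mm, final axes x,y,z: [-0.077  0.125  2.21 ]
level corr rotvec norm xy [-0.0011 -0.0031]
```

View pics/s13.png

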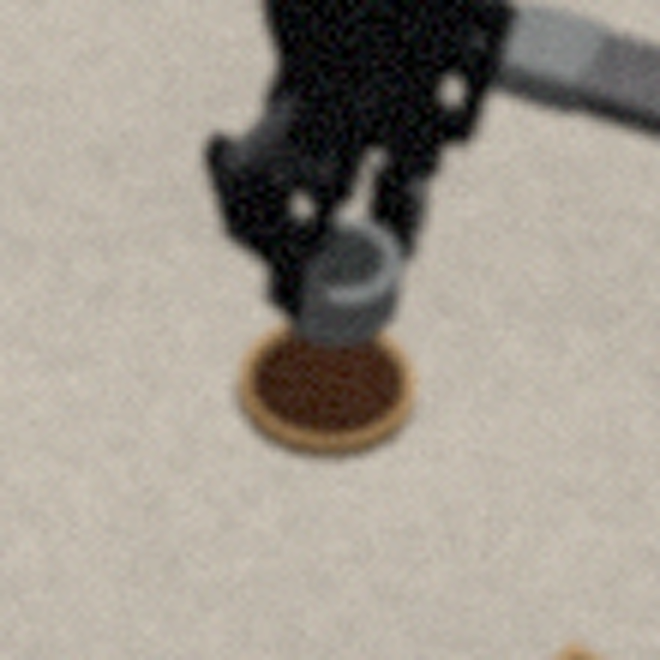

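View pics/t13.png

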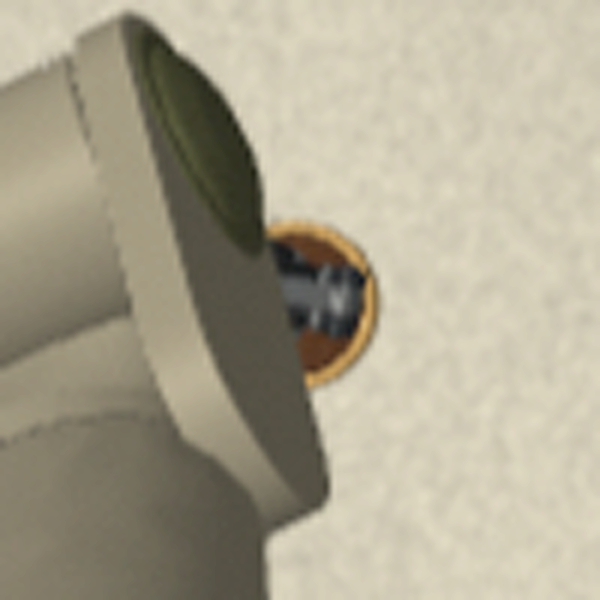

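```bash
python3 -c "
from h import *
b=imaging.get_image('scene')
c=np.array([.4075,.3392]);
for z in(.048,.072):
  q=np.array([proj(b,[c[0]+.023*np.cos(t),c[1]+.023*np.sin(t),z]) for t in np.linspace(0,6.28,60)]); q=(q-[320,70])*6
  print(z,'crop l,r',q[:,0].min().round(),q[:,0].max().round(),'t,b',q[:,1].min().round(),q[:,1].max().round())
c2=cv2.resize(b['img'][95:135,355:400],None,fx=14,fy=14,interpolation=cv2.INTER_CUBIC);cv2.imwrite('pics/s14.png',cv2.convertScaleAbs(c2,alpha=2,beta=-20))"
```

```text
0.048 crop l,r 277.0 399.0 t,b 257.0 345.0
0.072 crop l,r 281.0 405.0 t,b 210.0 298.0
```

View pics/s14.png

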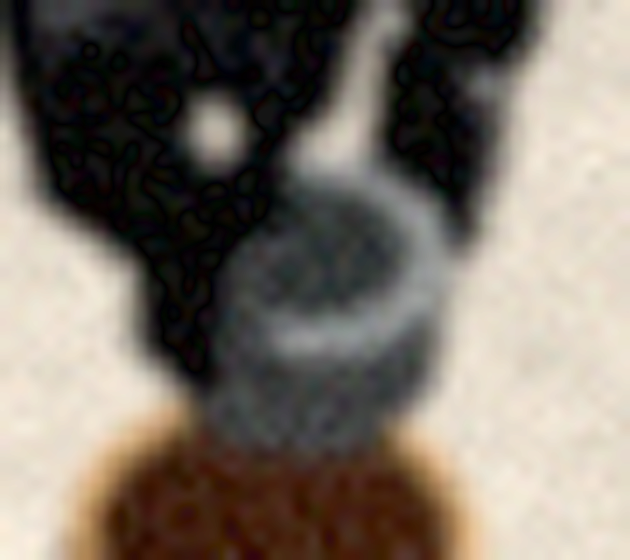

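The projected block outline matches the picture (right edge 403 against 405, bottom 345), so it is level and centred under the tool. I'll lower it.

Emit:
move_arm --motion '[[[-0.07, 0.12, 0.2], [-0.001, -0.003, 0], -1], [[0, 0, 0.5], [0, 0, 0], -1], [[0, 0, 0.6], [0, 0, 0], -1], [[0, 0, 0.4], [0, 0, 0], -1], [[0, 0, 0.1], [0, 0, 0], -1], [[0, 0, 0], [0, 0, 0], -1], [[0, 0, 0], [0, 0, 0], -1]]'

```text
time_s: 26.25
position: [0.4064, 0.3369, 0.0211]
tool_rot: [[0.985, -0.174, 0.002], [-0.174, -0.985, 0.002], [0.002, -0.002, -1.0]]
ft_force: [-0.1, 0.8, -3.1]
grip_width: 0.0435
```

```bash
python3 g.py 405.6 337 15.0 -10
```

```text
t 26.25 pos [406.4 336.9  21.1] th -10.01 tilt [0.0022 0.0016] w 43.5 F [-0.1  0.8 -3.1] q6 126.8 q [ 27.  34.  94.   0.  52. 127.]
turn total norm (tool z) -0.0 rows 0.0
shift total in 20mm, final axes x,y,z: [-0.038  0.002  0.303]
level corr rotvec norm xy [-0.0009 -0.0009]
```

Emit:
move_arm --motion '[[[-0.03, 0, 0.12], [0, 0, 0], -1], [[0, 0, 0.12], [0, 0, 0], -1], [[0, 0, 0.06], [0, 0, 0], -1], [[0, 0, 0], [0, 0, 0], -1]]'

```text
time_s: 26.58
position: [0.4062, 0.3373, 0.0154]
tool_rot: [[0.985, -0.174, 0.004], [-0.174, -0.985, 0.002], [0.004, -0.003, -1.0]]
ft_force: [-0.0, -0.5, -3.2]
grip_width: 0.0434
```

```bash
python3 g.py 405.6 337 15.0 -10
```

```text
t 26.58 pos [406.2 337.3  15.4] th -10.0 tilt [0.004  0.0025] w 43.4 F [-0.  -0.5 -3.2] q6 126.8 q [ 27.  35.  94.   0.  51. 127.]
turn total norm (tool z) -0.0 rows 0.0
shift total in 20mm, final axes x,y,z: [-0.029  0.022  0.02 ]
level corr rotvec norm xy [-0.0015 -0.0017]
```

Emit:
move_arm --motion '[[[0, 0, 0.03], [0, 0, 0], -1], [[0, 0, 0], [0, 0, 0], 0.2], [[0, 0, 0], [0, 0, 0], 0.5], [[0, 0, 0], [0, 0, 0], 0.5], [[0, 0, 0], [0, 0, 0], 0.5], [[0, 0, -0.3], [0, 0, 0], 0.5], [[0, 0, -0.7], [0, 0, 0], 0.5], [[0, 0, -1], [0, 0, 0], 0.6], [[0, 0, -1], [0, 0, 0], 0.7], [[0, 0, -1], [0, 0, 0], 0.8], [[0, 0, -1], [0, 0, 0], 0.8], [[0, 0, -1], [0, 0, 0], 0.8]]'

```text
time_s: 27.58
position: [0.4048, 0.3365, 0.1406]
tool_rot: [[0.985, -0.174, 0.001], [-0.174, -0.985, 0.001], [0.001, -0.001, -1.0]]
ft_force: [0.2, 0.1, -0.0]
grip_width: 0.0765
```

```bash
python3 g.py 614 -203.5 140 -10; python3 -c "
from h import *
b=imaging.get_image('scene');a=imaging.get_image('top')
crop(b,320,70,430,180,5,'pics/s15.png')
crop(a,395,160,445,235,8,'pics/t15.png');crop(b,240,310,360,400,6,'pics/s15b.png')"
```

```text
t 27.58 pos [404.8 336.5 140.6] th -10.01 tilt [0.0013 0.0011] w 76.5 F [ 0.2  0.1 -0. ] q6 126.8 q [ 27.  24.  87.   0.  69. 127.]
turn total norm (tool z) -0.0001 rows 0.0
shift total in 20mm, final axes x,y,z: [14.988 24.773  0.029]
level corr rotvec norm xy [-0.0006 -0.0005]
```

View pics/s15.png

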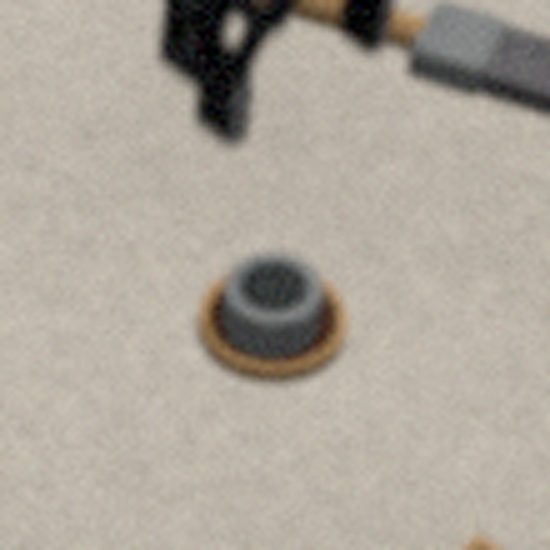

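View pics/t15.png

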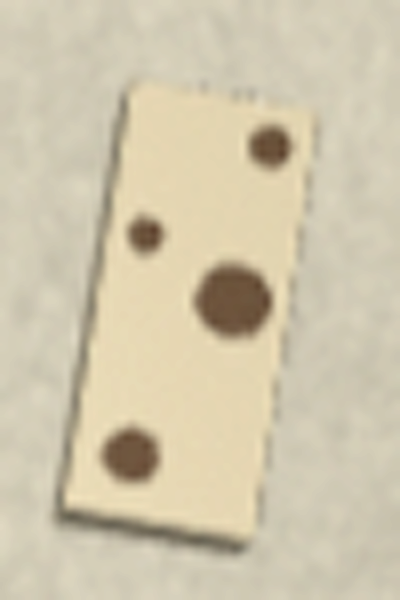

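View pics/s15b.png

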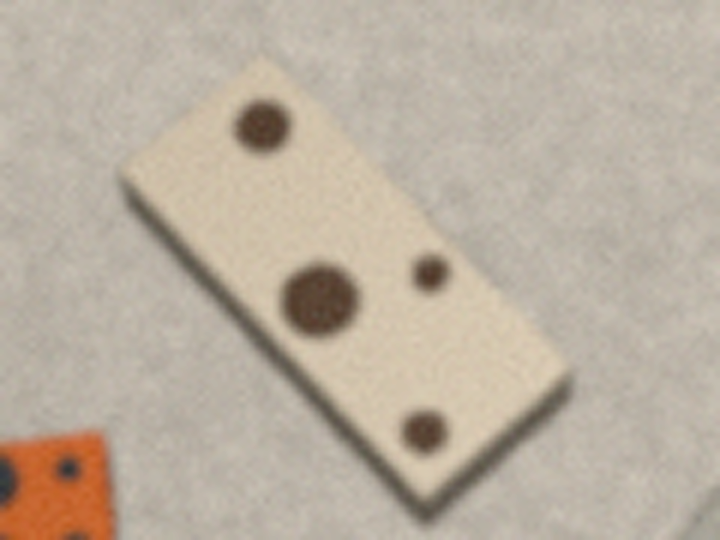

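The round block sits in its tray. The brick top is now clear: top-crop corners are (133,80), (315,110), (248,540), (65,510), and scene-crop corners are (262,60), (572,375), (427,508), (123,172).

```bash
python3 -c "
from h import *
b=imaging.get_image('scene');a=imaging.get_image('top')
for d,o,s,q in((a,(395,160),8,((133,80),(315,110),(248,540),(65,510))),(b,(240,310),6,((262,60),(572,375),(427,508),(123,172)))):
  q=np.array([onplane(d,o[0]+u/s,o[1]+v/s,.028)[:2]*1000 for u,v in q]); print(q.round(1).tolist(),'c',q.mean(0).round(1),'sides',np.linalg.norm(q-np.roll(q,1,0),axis=1).round(1))
  r=cv2.minAreaRect(q.astype(np.float32));print(r)
"; python3 g.py 613.5 -203.5 140 -10
```

```text
[[685.4, -188.4], [676.2, -245.3], [539.1, -221.2], [548.0, -165.1]] c [ 612.2 -205. ] sides [139.4  57.6 139.2  56.9]
((612.12646484375, -205.16680908203125), (57.587890625, 139.82662963867188), 80.36644744873047)
[[553.8, -167.1], [689.9, -189.5], [681.1, -246.6], [544.4, -221.4]] c [ 617.3 -206.1] sides [ 55.1 138.   57.7 139. ]
((617.2666625976562, -206.787841796875), (57.69999313354492, 139.0048370361328), 80.63565826416016)
t 27.78 pos [404.9 336.5 139.3] th -10.01 tilt [0.0018 0.0014] w 77.3 F [ 0.1 -0.3 -0.5] q6 126.8 q [ 27.  24.  87.   0.  69. 127.]
turn total norm (tool z) -0.0001 rows 0.0
shift total in 20mm, final axes x,y,z: [14.958 24.781 -0.033]
level corr rotvec norm xy [-0.0008 -0.0007]
```

Emit:
move_arm --motion '[[[0.4, 0.5, 0], [0, 0, 0], 0.8], [[0.57, 0.96, 0], [0, 0, 0], 0.8], [[0.57, 0.96, 0], [0, 0, 0], 0.8], [[0.57, 0.96, 0], [0, 0, 0], 0.8], [[0.57, 0.96, 0], [0, 0, 0], 0.8], [[0.57, 0.96, 0], [0, 0, 0], 0.8], [[0.57, 0.96, 0], [0, 0, 0], 0.8], [[0.57, 0.96, 0], [0, 0, 0], 0.8], [[0.57, 0.96, 0], [0, 0, 0], 0.8], [[0.57, 0.96, 0], [0, 0, 0], 0.8], [[0.57, 0.96, 0], [0, 0, 0], 0.8], [[0.57, 0.96, 0], [0, 0, 0], 0.8]]'

```text
time_s: 28.78
position: [0.4936, 0.0868, 0.1263]
tool_rot: [[0.986, -0.167, -0.024], [-0.167, -0.986, -0.002], [-0.023, 0.006, -1.0]]
ft_force: [0.3, 0.5, -0.1]
grip_width: 0.0766
```

```bash
python3 g.py 613.5 -203.5 140 -10
```

```text
t 28.78 pos [493.6  86.8 126.3] th -9.63 tilt [-0.0241 -0.0022] w 76.6 F [ 0.3  0.5 -0.1] q6 96.2 q [-3. 24. 91. -0. 67. 96.]
turn total norm (tool z) 0.0031 rows 0.05
shift total in 20mm, final axes x,y,z: [ 8.424 13.252 -0.687]
level corr rotvec norm xy [0.0029 0.0112]
```

Emit:
move_arm --motion '[[[0.6, 0.96, -0.3], [0.003, 0.011, 0.003], 0.8], [[0.6, 0.96, -0.2], [0, 0, 0], 0.8], [[0.6, 0.96, -0.1], [0, 0, 0], 0.8], [[0.6, 0.96, -0.1], [0, 0, 0], 0.8], [[0.6, 0.96, -0.1], [0, 0, 0], 0.8], [[0.6, 0.96, -0.1], [0, 0, 0], 0.8], [[0.6, 0.96, 0], [0, 0, 0], 0.8], [[0.6, 0.96, 0], [0, 0, 0], 0.8], [[0.6, 0.96, 0], [0, 0, 0], 0.8], [[0.6, 0.96, 0], [0, 0, 0], 0.8], [[0.6, 0.96, 0], [0, 0, 0], 0.8], [[0.6, 0.9, 0], [0, 0, 0], 0.8]]'

```text
time_s: 29.78
position: [0.5923, -0.1764, 0.1276]
tool_rot: [[0.984, -0.176, -0.028], [-0.175, -0.984, 0.009], [-0.029, -0.004, -1.0]]
ft_force: [-0.4, 0.6, -0.1]
grip_width: 0.0771
```

```bash
python3 g.py 614.7 -205.5 80 -9.5
```

```text
t 29.78 pos [ 592.3 -176.4  127.6] th -10.11 tilt [-0.028   0.0092] w 77.1 F [-0.4  0.6 -0.1] q6 72.8 q [-27.  34.  71.  -0.  77.  73.]
turn total norm (tool z) -0.0051 rows 0.09
shift total in 20mm, final axes x,y,z: [1.344 1.252 2.38 ]
level corr rotvec norm xy [-0.002   0.0139]
```

Emit:
move_arm --motion '[[[0.7, 0.6, 0], [-0.002, 0.0139, -0.005], 0.8], [[0.4, 0.3, 0], [0, 0, 0], 0.8], [[0.1, 0, 0.3], [0, 0, 0], 0.8], [[0, 0, 0.7], [0, 0, 0], 0.8], [[0, 0, 0.6], [0, 0, 0], 0.8], [[0, 0, 0], [0, 0, 0], 0.8], [[0, 0, 0], [0, 0, 0], 0.8]]'

```text
time_s: 30.37
position: [0.6107, -0.2014, 0.0834]
tool_rot: [[0.985, -0.169, -0.012], [-0.169, -0.986, 0.007], [-0.013, -0.004, -1.0]]
ft_force: [0.1, -0.3, -0.0]
grip_width: 0.0769
```

```bash
python3 g.py 614.7 -205.5 8 -9.5
```

```text
t 30.37 pos [ 610.7 -201.4   83.4] th -9.75 tilt [-0.0122  0.0066] w 76.9 F [ 0.1 -0.3 -0. ] q6 71.0 q [-29.  39.  70.  -0.  72.  71.]
turn total norm (tool z) -0.0021 rows 0.04
shift total in 20mm, final axes x,y,z: [0.23  0.17  3.772]
level corr rotvec norm xy [-0.0021  0.0063]
```

Emit:
move_arm --motion '[[[0.23, 0.17, 0.1], [-0.002, 0.0063, -0.002], 0.8], [[0, 0, 0], [0, 0, 0], 0.8], [[0, 0, 0.5], [0, 0, 0], 0.8], [[0, 0, 0.6], [0, 0, 0], 0.8], [[0, 0, 0.6], [0, 0, 0], 0.8], [[0, 0, 0], [0, 0, 0], 0.8], [[0, 0, 0], [0, 0, 0], 0.8]]'

```text
time_s: 30.95
position: [0.6155, -0.2048, 0.0463]
tool_rot: [[0.987, -0.163, 0.004], [-0.163, -0.987, -0.002], [0.004, 0.001, -1.0]]
ft_force: [0.0, 0.2, 0.8]
grip_width: 0.0769
```

```bash
python3 g.py 614.7 -205.5 8 -9.5; python3 -c "
from h import *
b=imaging.get_image('scene')
crop(b,240,290,370,420,5,'pics/s16.png')"
```

```text
t 30.95 pos [ 615.5 -204.8   46.3] th -9.41 tilt [ 0.0038 -0.0017] w 76.9 F [0.  0.2 0.8] q6 70.5 q [-29.  41.  72.   0.  67.  71.]
turn total norm (tool z) 0.0008 rows 0.01
shift total in 20mm, final axes x,y,z: [-0.034  0.039  1.916]
level corr rotvec norm xy [ 0.0005 -0.0019]
```

View pics/s16.png

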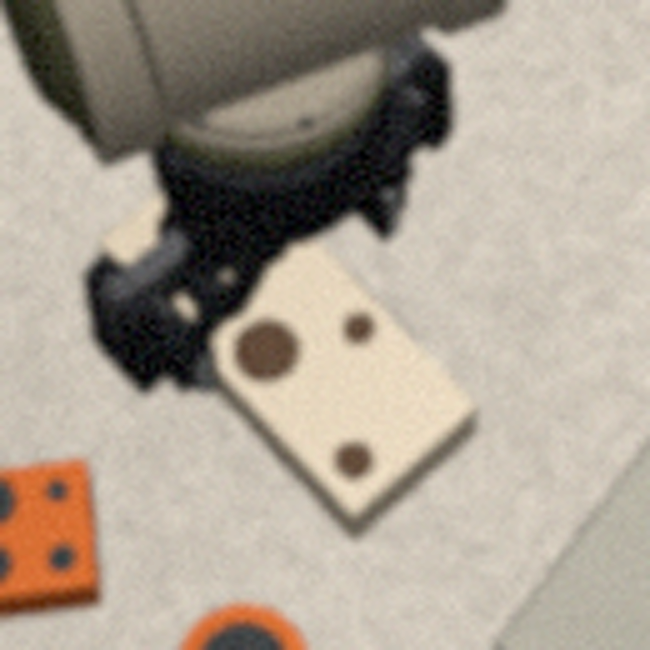

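The fingers are clear either side of the brick, so I'll go down the rest of the way and close.

Emit:
move_arm --motion '[[[-0.03, 0.03, 0.3], [0.0005, -0.0019, 0.0008], 0.8], [[0, 0, 0.5], [0, 0, 0], 0.8], [[0, 0, 0.5], [0, 0, 0], 0.8], [[0, 0, 0.3], [0, 0, 0], 0.8], [[0, 0, 0.1], [0, 0, 0], 0.8], [[0, 0, 0], [0, 0, 0], 0.8]]'

```text
time_s: 31.5
position: [0.6152, -0.2056, 0.01]
tool_rot: [[0.986, -0.165, 0.001], [-0.165, -0.986, -0.001], [0.002, 0.001, -1.0]]
ft_force: [0.9, -1.3, 0.5]
grip_width: 0.0768
```

```bash
python3 g.py 614.7 -205.5 8 -9.5
```

```text
t 31.5 pos [ 615.2 -205.6   10. ] th -9.52 tilt [ 0.0014 -0.0008] w 76.8 F [ 0.9 -1.3  0.5] q6 70.6 q [-29.  44.  73.  -0.  63.  71.]
turn total norm (tool z) -0.0002 rows 0.0
shift total in 20mm, final axes x,y,z: [-0.024 -0.002  0.102]
level corr rotvec norm xy [ 0.0003 -0.0007]
```

Emit:
move_arm --motion '[[[0, 0, 0], [0, 0, 0], 0.6], [[0, 0, 0], [0, 0, 0], 0.5], [[0, 0, 0], [0, 0, 0], 0.4], [[0, 0, 0], [0, 0, 0], 0.2], [[0, 0, 0], [0, 0, 0], -0.2], [[0, 0, 0], [0, 0, 0], -1], [[0, 0, 0], [0, 0, 0], -1], [[0, 0, 0], [0, 0, 0], -1]]'

```text
time_s: 32.17
position: [0.6153, -0.2053, 0.0106]
tool_rot: [[0.986, -0.165, 0.002], [-0.165, -0.986, -0.001], [0.002, 0.0, -1.0]]
ft_force: [-0.4, 0.5, -0.9]
grip_width: 0.0585
```

Emit:
move_arm --motion '[[[0, 0, -0.3], [0, 0, 0], -1], [[0, 0, -0.6], [0, 0, 0], -1], [[0, 0, -0.9], [0, 0, 0], -1], [[0, 0, -0.9], [0, 0, 0], -1], [[0, 0, -0.9], [0, 0, 0], -1], [[0, 0, -0.9], [0, 0, 0], -1], [[0, 0, -0.9], [0, 0, 0], -1], [[0, 0, -0.8], [0, 0, 0], -1], [[0, 0, -0.3], [0, 0, 0], -1]]'

```text
time_s: 32.92
position: [0.6136, -0.2049, 0.1504]
tool_rot: [[0.986, -0.165, -0.002], [-0.165, -0.986, 0.001], [-0.002, -0.0, -1.0]]
ft_force: [0.3, 0.5, -2.4]
grip_width: 0.0587
```

```bash
python3 g.py 632.2 236.5 160 -4.2; python3 -c "
from h import *
b=imaging.get_image('scene')
crop(b,220,240,370,420,4,'pics/s17.png')"
```

```text
t 32.92 pos [ 613.6 -204.9  150.4] th -9.52 tilt [-0.0018  0.0005] w 58.7 F [ 0.3  0.5 -2.4] q6 70.6 q [-29.  35.  65.  -0.  80.  71.]
turn total norm (tool z) -0.0443 rows 0.74
shift total in 20mm, final axes x,y,z: [ -0.687 -22.079  -0.478]
level corr rotvec norm xy [-0.0001  0.0009]
```

View pics/s17.png

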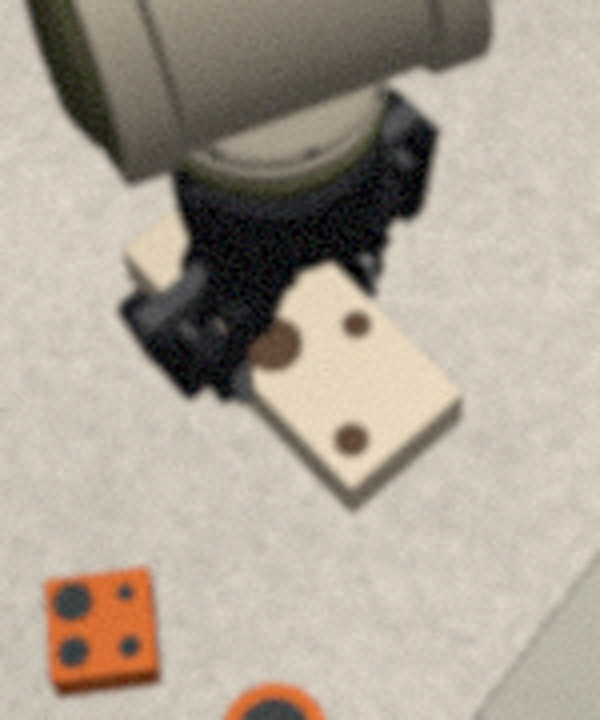

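Emit:
move_arm --motion '[[[0, -0.5, -0.3], [0, 0.001, -0.044], -1], [[-0.03, -0.95, -0.2], [0, 0, 0], -1], [[-0.03, -0.95, 0], [0, 0, 0], -1], [[-0.03, -0.95, 0], [0, 0, 0], -1], [[-0.03, -0.95, 0], [0, 0, 0], -1], [[-0.03, -0.95, 0], [0, 0, 0], -1], [[-0.03, -0.95, 0], [0, 0, 0], -1], [[-0.03, -0.95, 0], [0, 0, 0], -1], [[-0.03, -0.95, 0], [0, 0, 0], -1], [[-0.03, -0.95, 0], [0, 0, 0], -1], [[-0.03, -0.95, 0], [0, 0, 0], -1], [[-0.03, -0.95, 0], [0, 0, 0], -1]]'

```text
time_s: 33.97
position: [0.6195, 0.0199, 0.1541]
tool_rot: [[0.997, -0.076, -0.012], [-0.076, -0.997, 0.002], [-0.012, -0.001, -1.0]]
ft_force: [-0.0, -0.3, -2.7]
grip_width: 0.0583
```

```bash
python3 g.py 632.2 236.5 160 -4.2
```

```text
t 33.97 pos [619.5  19.9 154.1] th -4.37 tilt [-0.0118  0.0019] w 58.3 F [-0.  -0.3 -2.7] q6 85.3 q [-9. 33. 69. -0. 79. 85.]
turn total norm (tool z) -0.0014 rows 0.02
shift total in 20mm, final axes x,y,z: [ -0.158 -10.845  -0.293]
level corr rotvec norm xy [-0.0005  0.0057]
```

Emit:
move_arm --motion '[[[-0.02, -0.95, -0.2], [0, 0.005, 0], -1], [[-0.02, -0.95, 0], [0, 0, 0], -1], [[-0.02, -0.95, 0], [0, 0, 0], -1], [[-0.02, -0.95, 0], [0, 0, 0], -1], [[-0.02, -0.95, 0], [0, 0, 0], -1], [[-0.02, -0.95, 0], [0, 0, 0], -1], [[-0.02, -0.95, 0], [0, 0, 0], -1], [[-0.02, -0.95, 0], [0, 0, 0], -1], [[-0.02, -0.95, 0], [0, 0, 0], -1], [[0, -0.7, 0], [0, 0, 0], -1], [[0, -0.3, 0], [0, 0, 0], -1], [[0, 0, 0], [0, 0, 0], -1]]'

```text
time_s: 34.97
position: [0.6248, 0.2236, 0.1487]
tool_rot: [[0.997, -0.073, -0.019], [-0.073, -0.997, 0.0], [-0.019, 0.001, -1.0]]
ft_force: [0.3, -0.8, -3.5]
grip_width: 0.0586
```

```bash
python3 g.py 632.2 236.5 80 -4.2
```

```text
t 34.97 pos [624.8 223.6 148.7] th -4.18 tilt [-0.0193  0.0005] w 58.6 F [ 0.3 -0.8 -3.5] q6 103.6 q [  9.  37.  61.   0.  83. 104.]
turn total norm (tool z) 0.0002 rows 0.0
shift total in 20mm, final axes x,y,z: [ 0.324 -0.668  3.435]
level corr rotvec norm xy [0.0005 0.0092]
```

Emit:
move_arm --motion '[[[0.32, -0.65, 0.2], [0.0005, 0.0092, 0], -1], [[0, 0, 0.3], [0, 0, 0], -1], [[0, 0, 0.7], [0, 0, 0], -1], [[0, 0, 0.7], [0, 0, 0], -1], [[0, 0, 0.7], [0, 0, 0], -1], [[0, 0, 0.5], [0, 0, 0], -1], [[0, 0, 0], [0, 0, 0], -1], [[0, 0, 0], [0, 0, 0], -1]]'

```text
time_s: 35.63
position: [0.634, 0.2325, 0.0816]
tool_rot: [[0.997, -0.077, 0.002], [-0.077, -0.997, -0.002], [0.002, 0.002, -1.0]]
ft_force: [-0.1, 0.6, -2.7]
grip_width: 0.0586
```

```bash
python3 g.py 632.2 236.5 50 -4.2;  python3 -c "
from h import *
b=imaging.get_image('scene');a=imaging.get_image('top')
crop(b,370,140,500,260,6,'pics/s18.png')
crop(a,200,140,300,240,6,'pics/t18.png')"
```

```text
t 35.63 pos [634.  232.5  81.6] th -4.44 tilt [ 0.0021 -0.0019] w 58.6 F [-0.1  0.6 -2.7] q6 104.6 q [ 10.  41.  64.  -0.  74. 105.]
turn total norm (tool z) -0.002 rows 0.03
shift total in 20mm, final axes x,y,z: [-0.107 -0.192  1.578]
level corr rotvec norm xy [ 0.0008 -0.0011]
```

View pics/s18.png

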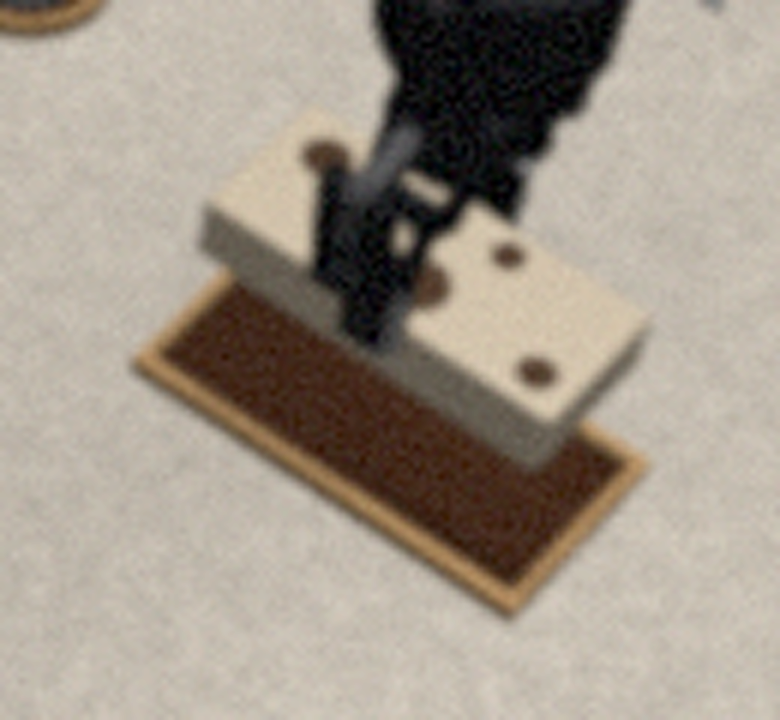

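View pics/t18.png

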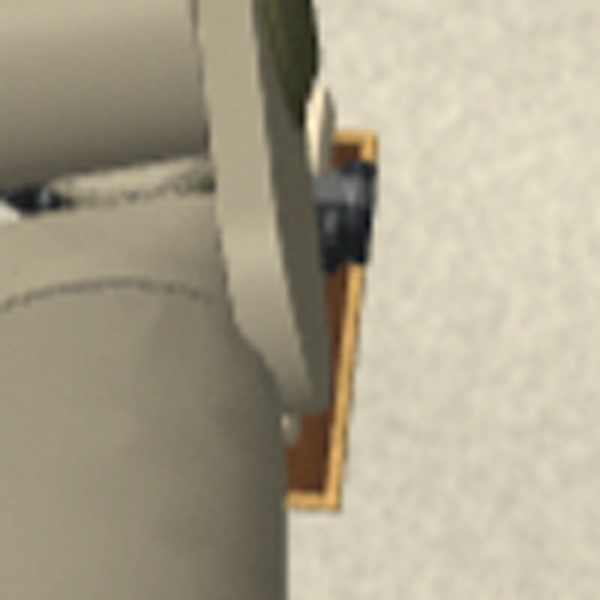

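```bash
python3 -c "
from h import *
b=imaging.get_image('scene');s=readout.observe();R=s['tool_rot'];p=s['position']
for u,v in((650,318),(548,422),(207,203)):
  w=onplane(b,370+u/6,140+v/6,.099);print((w*1000).round(1),(R.T@(w-p)*1000).round(1))"
```

```text
[705.3 252.9  99. ] [ 69.2 -25.4 -16.2]
[700.4 196.1  99. ] [ 68.8  31.6 -16.2]
[564.1 206.1  99. ] [-67.9  32.1 -16.7]
```

Emit:
move_arm --motion '[[[-0.1, -0.19, 0.2], [0.0008, -0.001, -0.002], -1], [[0, 0, 0.4], [0, 0, 0], -1], [[0, 0, 0.5], [0, 0, 0], -1], [[0, 0, 0.3], [0, 0, 0], -1], [[0, 0, 0.1], [0, 0, 0], -1], [[0, 0, 0], [0, 0, 0], -1]]'

```text
time_s: 36.28
position: [0.6332, 0.2377, 0.0513]
tool_rot: [[0.997, -0.072, 0.005], [-0.072, -0.997, 0.001], [0.005, -0.002, -1.0]]
ft_force: [0.7, 1.2, -2.0]
grip_width: 0.0587
```

```bash
python3 g.py 632.2 236.5 14.6 -4.2
```

```text
t 36.28 pos [633.2 237.7  51.3] th -4.13 tilt [0.0051 0.0012] w 58.7 F [ 0.7  1.2 -2. ] q6 104.7 q [ 11.  43.  66.   0.  70. 105.]
turn total norm (tool z) 0.0006 rows 0.01
shift total in 20mm, final axes x,y,z: [-0.046  0.062  1.836]
level corr rotvec norm xy [-0.0007 -0.0024]
```

The brick's corners come out at (±69, +32/−25) in the tool frame, so it is held centred. I'll lower it.

Emit:
move_arm --motion '[[[-0.04, 0.05, 0.2], [-0.0007, -0.0024, 0], -1], [[0, 0, 0.5], [0, 0, 0], -1], [[0, 0, 0.5], [0, 0, 0], -1], [[0, 0, 0.2], [0, 0, 0], -1], [[0, 0, 0.05], [0, 0, 0], -1], [[0, 0, 0], [0, 0, 0], -1]]'

```text
time_s: 36.78
position: [0.6322, 0.2364, 0.0185]
tool_rot: [[0.997, -0.072, -0.002], [-0.072, -0.997, -0.0], [-0.002, 0.0, -1.0]]
ft_force: [1.3, 0.3, -4.2]
grip_width: 0.0579
```

```bash
python3 g.py 632.2 236.5 14.8 -4.2
```

```text
t 36.78 pos [632.2 236.4  18.5] th -4.14 tilt [-0.0015 -0.0003] w 57.9 F [ 1.3  0.3 -4.2] q6 104.6 q [ 10.  45.  68.   0.  67. 105.]
turn total norm (tool z) 0.0005 rows 0.01
shift total in 20mm, final axes x,y,z: [ 0.002 -0.004  0.185]
level corr rotvec norm xy [0.0002 0.0007]
```

Emit:
move_arm --motion '[[[0, 0, 0.1], [0, 0, 0], -1], [[0, 0, 0.08], [0, 0, 0], -1], [[0, 0, 0], [0, 0, 0], -1], [[0, 0, 0], [0, 0, 0], -1]]'

```text
time_s: 37.12
position: [0.6326, 0.2365, 0.0151]
tool_rot: [[0.997, -0.072, -0.0], [-0.072, -0.997, -0.0], [-0.0, 0.0, -1.0]]
ft_force: [-0.3, 0.4, -3.3]
grip_width: 0.0586
```

```bash
python3 g.py 632.2 236.5 14.8 -4.2
```

```text
t 37.12 pos [632.6 236.5  15.1] th -4.14 tilt [-0.0003 -0.0001] w 58.6 F [-0.3  0.4 -3.3] q6 104.6 q [ 10.  46.  68.   0.  67. 105.]
turn total norm (tool z) 0.0005 rows 0.01
shift total in 20mm, final axes x,y,z: [-0.019  0.002  0.015]
level corr rotvec norm xy [0.     0.0002]
```

Emit:
move_arm --motion '[[[0, 0, 0.03], [0, 0, 0], -1], [[0, 0, 0], [0, 0, 0], 0.6], [[0, 0, 0], [0, 0, 0], 0.8], [[0, 0, 0], [0, 0, 0], 0.9], [[0, 0, 0], [0, 0, 0], 0.9], [[0, 0, -0.3], [0, 0, 0], 0.9], [[0, 0, -0.7], [0, 0, 0], 0.9], [[0, 0, -1], [0, 0, 0], 0.9], [[0, 0, -1], [0, 0, 0], 0.9], [[0, 0, -1], [0, 0, 0], 0.9], [[0, 0, -1], [0, 0, 0], 0.9], [[0, 0, -0.5], [0, 0, 0], 0.9]]'

```text
time_s: 38.12
position: [0.6327, 0.2366, 0.1323]
tool_rot: [[0.997, -0.072, 0.002], [-0.072, -0.997, 0.0], [0.002, -0.0, -1.0]]
ft_force: [0.1, 0.8, 1.5]
grip_width: 0.0811
```

Emit:
move_arm --motion '[[[-0.5, 0, -0.5], [0, 0, 0], 0.9], [[-1, 0, -0.5], [0, 0, 0], 0.9], [[-1, 0, -0.5], [0, 0, 0], 0.9], [[-1, 0, 0], [0, 0, 0], 0.9], [[-1, 0, 0], [0, 0, 0], 0.9], [[-1, 0, 0], [0, 0, 0], 0.9], [[-0.5, 0, 0], [0, 0, 0], 0.9], [[0, 0, 0], [0, 0, 0], 0.9], [[0, 0, 0], [0, 0, 0], 0.9], [[0, 0, 0], [0, 0, 0], 0.9]]'

```text
time_s: 38.95
position: [0.509, 0.2451, 0.1679]
tool_rot: [[0.997, -0.073, 0.011], [-0.073, -0.997, 0.002], [0.01, -0.003, -1.0]]
ft_force: [-0.3, 0.4, -0.7]
grip_width: 0.0811
```

```bash
python3 g.py;  python3 -c "
from h import *
b=imaging.get_image('scene');a=imaging.get_image('top')
cv2.imwrite('pics/s19.png',cv2.convertScaleAbs(b['img'],alpha=1.4));cv2.imwrite('pics/t19.png',cv2.convertScaleAbs(a['img'],alpha=1.4))"
```

```text
t 38.95 pos [509.  245.1 167.9] th -4.18 tilt [0.0105 0.0022] w 81.1 F [-0.3  0.4 -0.7] q6 107.9 q [ 14.  26.  78.  -0.  75. 108.]
```

View pics/s19.png

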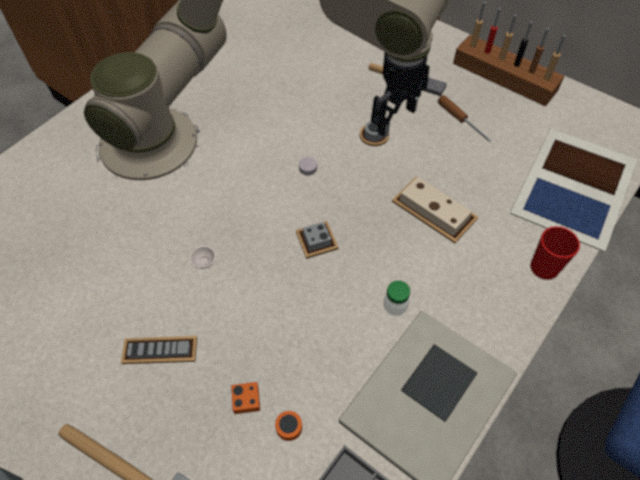

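View pics/t19.png

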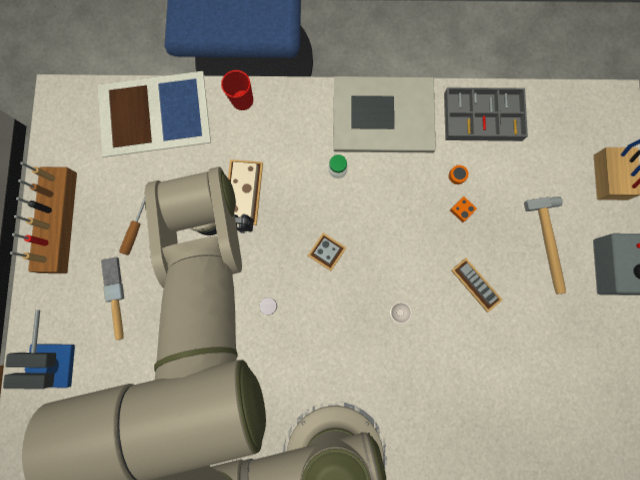

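All four pieces are in their trays, and the jar (398,292), dish (203,258) and orange look-alikes have not moved. I'll take one enlarged look before handing in.

```bash
python3 -c "
from h import *
b=imaging.get_image('scene')
z=lambda x,y:cv2.resize(b['img'][y-45:y+45,x-50:x+50],None,fx=4,fy=4,interpolation=cv2.INTER_CUBIC)
im=np.vstack([np.hstack([z(435,210),z(317,240)]),np.hstack([z(160,350),z(375,130)])])[:, :]
cv2.imwrite('pics/fin.png',cv2.resize(cv2.convertScaleAbs(im,alpha=1.5),None,fx=.8,fy=.8))"
```

```text
(no output)
```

View pics/fin.png

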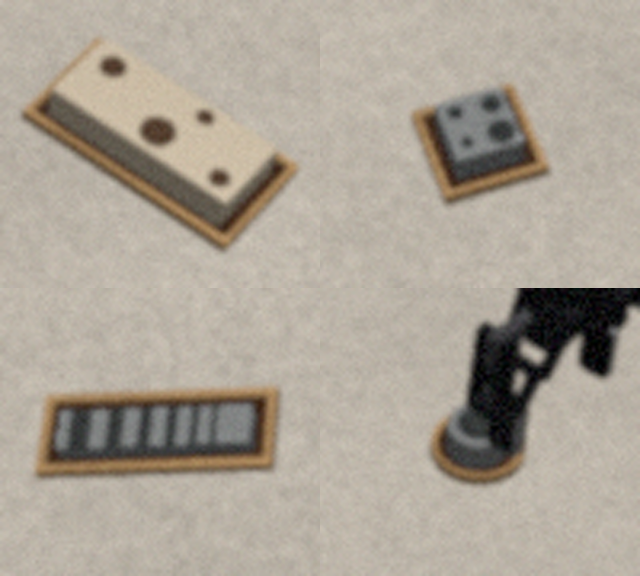

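```bash
python3 -c "
from rig import job
print(job.close_job())"
```

```text
the job is handed in; nothing more can be done
None
```

I took the stack apart in the order asked: bar, square block, round block, then the brick. Each piece was laid in its own tray and released. The job was handed in at about 39 s of the 104 s allowed, and the hand-in reported no verdict.

- **Final pictures:** All four pieces lie flat inside their rims. The bar sits a few mm off centre along its length, by eye, which is within the 13 mm allowed. In the last picture a finger partly hid the round block, but the gripper was about 17 cm up; it showed centred and level just after release.
- **Bystanders:** The jar, the dish and the orange look-alikes are where they were at the start.
- **Gripper:** It was open and clear of everything, with no contact force.
- **Checks that disagreed:** The two cameras differed by up to about 5 mm on the positions of the square block and the brick. I used values between the two, and the grasps and placings came out fine.

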